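# Clamp the heat sink to the click

## Robot

A 6-joint arm with a two-finger parallel gripper is mounted at the origin on the work surface. World frame = base frame: x ahead of the robot, y to its left, z up, the work surface at z = 0. Lengths are in m, angles in rad, forces in N, time in s.
With the tool pointing down it reaches from about 0.25 to 0.725 m from the base axis. Payload 4 kg.
Tool frame: the origin (TCP) lies on the centre line of the jaws, within the pads' length; the fingertips stand 19 mm ahead of it and the grasp point (between the pads) is the TCP; z points along the fingers, y is the direction in which the jaws open and shut (so a half turn about z gives the same grasp; the last joint's range is limited). The gripper opens to 85 mm and grips with 20 to 120 N. Pads are 22 mm wide; open, the fingers measure 114 mm over their backs; the gripper's body (76 mm by 85 mm) begins 54 mm behind the grasp point. The pads swing forward as they close: fully open they stand 13 mm farther back than shut.
Start: joints at [-1.123, 0.241, 0.005, 1.335, 0, 1.571], TCP at [0.216, -0.451, 0.25] pointing down, gripper open.
Joint ranges: [-2.72, 2.72], [-1.05, 1.87], [-1.09, 1.28], [-1.99, 2.15], [-1.42, 1.44], [-3.14, 3.14]. Speed limits (rad/s): [2.79, 2.79, 3.14, 3.14, 3.14, 3.14].

## Interface

Orientations are given as a unit quaternion [x, y, z, w].
In Python, from workcell import bot gives the robot as it stands. The module is installed in compiled form; this text tells all that it offers.
- The arm moves only by the shell command python3 -m handwheel 'ROWS' [OPENING]. ROWS is JSON, a list of rows, each an object of numbers: "dx", "dy", "dz": the shift along the tool's x, y, z as a fraction of full scale; "ax", "ay", "az": the turn, a rotation vector about the tool's x, y, z as a fraction of full scale. In form: [{"dx": .., "dy": .., "dz": .., "ax": .., "ay": .., "az": ..}, ...]. A call has 1 to 12 rows; each row shifts and turns the commanded pose from where the row before left it, along the tool's axes as they then stand; what a row does not reach is not made up. Full scale, the value 1, is 2.5 cm for a shift and 0.15 rad for a turn. A row lasts 1/10 s, in which the tool goes at most 50 mm and 8.59 degrees, less where a joint would pass 70% of its speed; a pose out of reach is approached as far as the arm can. A call with a number of a shift or a turn outside -1 to 1 is refused whole. A call with a gripper value outside its range is refused whole. OPENING is the gripper's target within -1 to 1 (fully open at 1, half-way at 0, shut at -1), set as the call begins (- or left out, the last holds). The fingers move at their own pace and stop on an object; the grip force is fixed at half the most. Time passes only in rows, so rows that do not move let the fingers close. It gives the time, the measured TCP pose, the force and the opening at its end, in the units of the state.
- bot.get_obs(): the state, without advancing time (a new reading comes with each control period).
- bot.camera(name): name is "scene" or "top"; returns a dict with "img" (480x640x3 uint8, red, green, blue), "intrinsics" (3x3 intrinsics, pixels), "eye" and "rotation" of the camera in the world. Camera axes: x right, y down, z forward; pixel columns grow to the right and rows downward; lengths in m; the calibration is good to about 2 mm. A picture is of the moment at which its call begins. There is no depth.
- bot.job_done(): hands the job in, once; it reports no verdict.
Trained networks look in a picture, given as the dict that the camera call returned (one of the last four; its "shot" number tells which), for a name from the list of things; names that differ only in an ending like _2 or _b are one class to them, and where a whole thing is asked for, a point or a joint stands for the part that bears it (a point fixed in the world has none). Each returns a list of dicts, best first, with "confidence" (0 to 1); they miss things now and then, are a little off and sometimes report something else, mostly with a low value. They report only what shows in the picture. A call takes as long as a camera call. They do not tell look-alikes from the thing itself.
- bot.trace(thing, picture): "region" (480x640 bool, what is visible of it) and "rect" ([centre column, centre row, width, height] in pixels, round what is visible of it).
The state is a dict: "clock": time; "joint_pos": joint angles; "joint_vel": joint speeds; "tau": joint torques, N m; "eef_pos": TCP position; "tool_rot": TCP orientation; "ft_force": force on the tool from outside, world axes, zero at the start; "ft_torque": the same for the moment, N m; "grip_width": finger opening in m.
Only numpy, scipy, OpenCV 4.12 (cv2) and the standard library are available. Lean on these libraries where they do the work, as an engineer would, in place of code of your own. Each camera call takes 0.05 s, during which the arm holds its last target.

## Task

Set the aluminium heat sink down in the nest of the clamping fixture, swing the blue clamp arm over it fully home against its stop, and turn the orange torque-limiting knob clockwise until it bites and you feel it slip and click. Stop there, after one or two clicks: forced on beyond that it over-tightens. Let go, and leave the other things on the table where they are.

Things in the scene. Friction and masses are not known exactly. Their poses are not given: they have to be found in the camera images.
- sink_centre (a point): Loose aluminium heat sink, 60 mm (its x) x 46 mm (its y) x 26 mm high, about 0.11 kg: base 6 mm thick, four fins along y at each end of x, a bare channel 24 mm wide between. The point is at its centre, 13 mm above its underside. Best gripped across the 60 mm, on the outer fins. Half a turn makes no difference.
- nest (a point): Centre of the nest, on top of the fixture's aluminium plate (14 mm thick, screwed to the table), z up. The heat sink goes here, its x along the nest's x, base on the plate, between eight dowels 10 mm tall with tapered tops and about 1.5 mm of play: two beyond each of its four sides, at (+-34, +-17) and (+-22, +-27) mm. When seated, sink_centre is 13 mm above this point.
- post (a point): On the post's vertical axis, 85 mm along +x of the nest, 53 mm above the table: the blue clamp arm swings about it. The arm is 26 mm wide, from 46 to 60 mm above the table, with a boss of radius 16 mm at the post (top of its bolt 66 mm high) and one under the knob. A stop pin, 10 mm thick and 57 mm high, stands at x = 64, y = 18.5 mm from the nest.
- swing (a joint): Swing of the clamp arm in rad. 0: home against its stop, pointing from the post along the nest's -x, knob over the nest. It grows anticlockwise (seen from above) as it opens; pushed clockwise it comes home. Stiff by 0.12 N m, stays where it is left. Push the bar on its side between the post's boss and the knob, e.g. 45 mm from the post.
- knob_centre (a point): Centre of the orange fluted knob on the arm's end, 85 mm from the post; this point moves with the arm but does not turn with the knob; 78 mm above the table. Knob: vertical axis, 34 mm across, 24 mm high (66 to 90 mm above the table). x points along the arm from the knob to the post.
- pad: Brass pressure pad, 12 mm across, under the knob; origin at the centre of its underside, 1.5 mm above a seated heat sink's channel when slack. Clockwise tightens: an unseen 0.2 to 2.3 rad of easy turning (0.04 N m), then it bites (0.3 N m); in 0.75 rad more torque grows to 0.44 N m and pad load to about 25 N, where the clutch clicks: torque falls away. Clicks are 0.28 rad; after two it drives solid.
- bulb: Frosted halogen bulb lying on its side, about 50 mm long and 13 mm thick with a white ceramic foot; origin under it on the table; a bystander
- slide_mount: Grey plastic slide mount lying flat, 50 x 50 x 3 mm; origin at the centre of its underside; a bystander
- remote: Cream remote control housing lying flat, 125 x 42 x 20 mm; origin at the centre of its underside; a bystander
- lens_brush: Wooden-handled lens brush lying flat, 160 mm long; origin under its middle; a bystander
- lens: Black projection lens standing upright, 54 mm across and 75 mm tall; origin at the centre of its underside; a bystander
- screw_tin: Small round steel screw tin, 64 mm across and 24 mm high; origin at the centre of its underside; a bystander
There are look-alikes about, which are no part of the job. What is shaped like the part that bears sink_centre but green is not meant.

How it is judged:
By the outcome, as a careful person would: the job done as asked, in the order asked, and still so for the second after the job is handed in, with the robot touching nothing.
It also fails if it takes over 72 s, if anything falls off the work surface, if the arm or the gripper's body presses on something with over 40 N, if the wrist force passes 120 N, or if a joint passes its speed limit or range.

## Working session

There is one attempt and no reset: what is moved stays moved. The work goes in short steps, Python scripts to look and compute and a shell command to move; the robot and the scene stay as the last step left them, time stands still between calls to the robot, and variables do not carry over. Pictures are saved under pics/ and viewed, and the job is handed in when it is done.

```bash
mkdir -p pics
cat > h.py <<'E'
import numpy as np, cv2
from workcell import bot
def shot(n,f):
    p=bot.camera(n); cv2.imwrite('pics/'+f,cv2.cvtColor(p['img'],cv2.COLOR_RGB2BGR)); return p
def proj(p,X):
    c=np.array(p['rotation']).T@(np.array(X,float)-p['eye']); q=np.array(p['intrinsics'])@c; return q[:2]/q[2]
def ray(p,uv,z):
    d=np.array(p['rotation'])@np.linalg.inv(p['intrinsics'])@np.array([uv[0],uv[1],1.]); e=np.array(p['eye']); return e+d*(z-e[2])/d[2]
E
python3 - <<'E'
from h import *
np.set_printoptions(precision=4,suppress=True)
for n in ('top','scene'):
    p=shot(n,n+'1.png'); print(n,p['eye'],p['rotation'],p['intrinsics'])
    for t in ['sink_centre','nest','swing','knob_centre','post','pad']:
        try:
            for r in bot.trace(t,p)[:4]: print(t,round(r['confidence'],2),np.round(r['rect'],1))
        except Exception as e: print(t,e)
o=bot.get_obs(); print(o)
E
```

```text
top [ 0.43   -0.0371  1.0747] [-0.6984  0.7124 -0.0436  0.0531] [[444.8841   0.     312.9977]
 [  0.     444.8841 237.2323]
 [  0.       0.       1.    ]]
sink_centre 0.84 [383.1 261.1  32.9  28.7]
sink_centre 0.73 [438.6 227.8  27.   22.3]
sink_centre 0.63 [423.7 272.6  20.8  26.4]
sink_centre 0.53 [285.8 252.8  68.3  76.2]
nest 0.79 [285.3 253.6  68.2  75. ]
swing 0.97 [297.  237.9  47.8  28.5]
knob_centre 0.94 [299.4 238.1  43.9  33.4]
knob_centre 0.22 [177.7 181.2  25.7  25.9]
scene [ 1.2917 -0.6254  0.9146] [ 0.8185  0.4042 -0.1709 -0.3708] [[516.2827   0.     314.4275]
 [  0.     516.2827 242.9199]
 [  0.       0.       1.    ]]
sink_centre 0.92 [217.8 324.5  30.7  29.3]
sink_centre 0.77 [249.3 275.1  31.   17.1]
sink_centre 0.55 [212.4 288.4  31.9  29.6]
nest 0.93 [339.1 245.8  62.1  54.7]
swing 0.69 [329.5 242.9  50.3  26.5]
knob_centre 0.75 [329.6 242.9  50.3  22.7]
post 0.61 [338.2 245.5  67.2  51.6]
{'clock': 0.7, 'joint_pos': array([-1.123 ,  0.2406,  0.005 ,  1.3352,  0.    ,  1.5708]), 'joint_vel': array([-0.0009, -0.0002, -0.0017, -0.0007, -0.0003,  0.0012]), 'tau': array([  0.0001, -37.2076,  25.2643,   0.001 ,   0.0001,   0.    ]), 'eef_pos': array([ 0.2165, -0.4507,  0.2503]), 'tool_rot': array([0.975, 0.222, 0.   , 0.   ]), 'ft_force': array([0.0317, 0.4337, 0.2504]), 'ft_torque': array([ 0.0293, -0.0427, -0.0382]), 'grip_width': 0.08557658084858202}
```

```bash
cat > h.py <<'E'
import numpy as np, cv2
from scipy.spatial.transform import Rotation as Ro
from workcell import bot
np.set_printoptions(precision=4,suppress=True)
import pickle
def shot(n,f):
    p=bot.camera(n); cv2.imwrite('pics/'+f,cv2.cvtColor(p['img'],cv2.COLOR_RGB2BGR)); p=dict(p); pickle.dump(p,open('pics/'+f+'.pkl','wb')); return p
def load(f): return pickle.load(open('pics/'+f+'.pkl','rb'))
def R(p): 
    r=np.array(p['rotation']); return r if r.shape==(3,3) else Ro.from_quat(r).as_matrix()
def proj(p,X):
    c=R(p).T@(np.array(X,float)-p['eye']); q=np.array(p['intrinsics'])@c; return q[:2]/q[2]
def ray(p,uv,z):
    d=R(p)@np.linalg.inv(p['intrinsics'])@np.array([uv[0],uv[1],1.]); e=np.array(p['eye']); return e+d*(z-e[2])/d[2]
def crop(p,f,x0,y0,w,h,k):
    i=cv2.cvtColor(p['img'],cv2.COLOR_RGB2BGR)[y0:y0+h,x0:x0+w]; cv2.imwrite('pics/'+f,cv2.resize(i,None,fx=k,fy=k,interpolation=cv2.INTER_CUBIC))
def pose():
    o=bot.get_obs(); M=Ro.from_quat(o['tool_rot']).as_matrix(); return o,M
E
python3 - <<'E'
from h import *
p=shot('top','t2.png');q=shot('scene','s2.png')
crop(p,'t2c.png',230,190,260,130,3);crop(q,'s2c.png',180,200,230,160,3)
print(proj(p,[0.216,-.451,.25]),proj(q,[0.216,-.451,.25]))
for a in [(383,261),(438.6,227.8),(423.7,272.6),(285,253)]: print(a,ray(p,a,.026))
for a in [(217.8,324.5),(249.3,275.1),(212,288)]: print(a,ray(q,a,.013))
E
```

```text
[557.5186 416.7445] [ 72.9168 175.6123]
(383, 261) [ 0.5146 -0.1881  0.026 ]
(438.6, 227.8) [ 0.591  -0.3231  0.026 ]
(423.7, 272.6) [ 0.4855 -0.2822  0.026 ]
(285, 253) [0.5383 0.0429 0.026 ]
(217.8, 324.5) [ 0.5938 -0.3299  0.013 ]
(249.3, 275.1) [ 0.5058 -0.1913  0.013 ]
(212, 288) [ 0.4892 -0.2852  0.013 ]
```

View pics/t2.png

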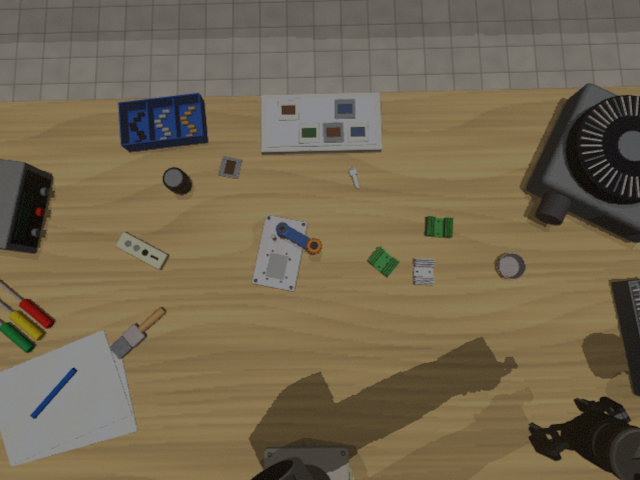

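View pics/t2c.png

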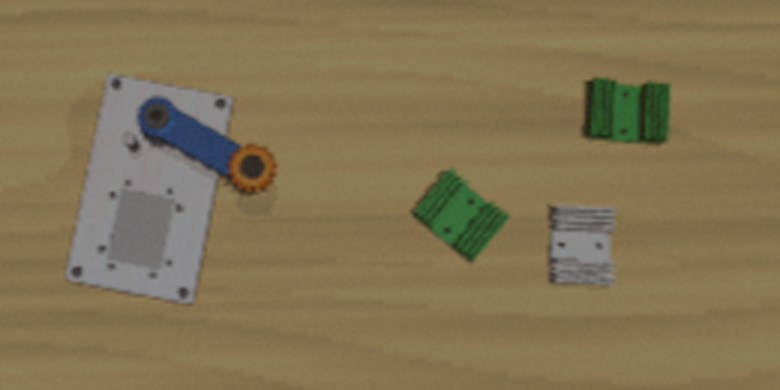

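View pics/s2c.png

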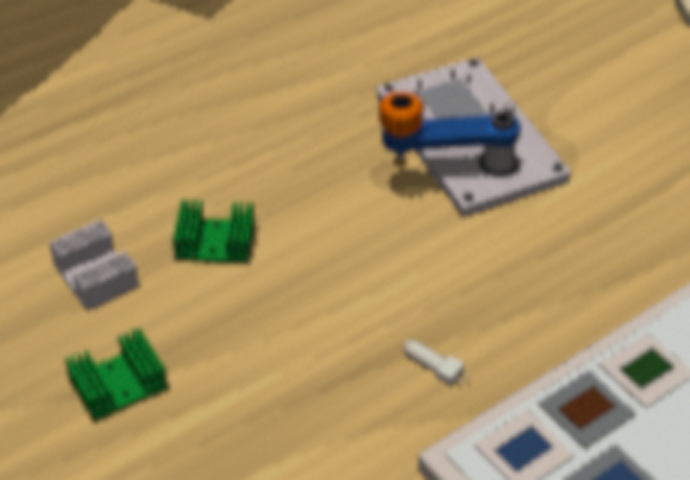

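View pics/s2.png

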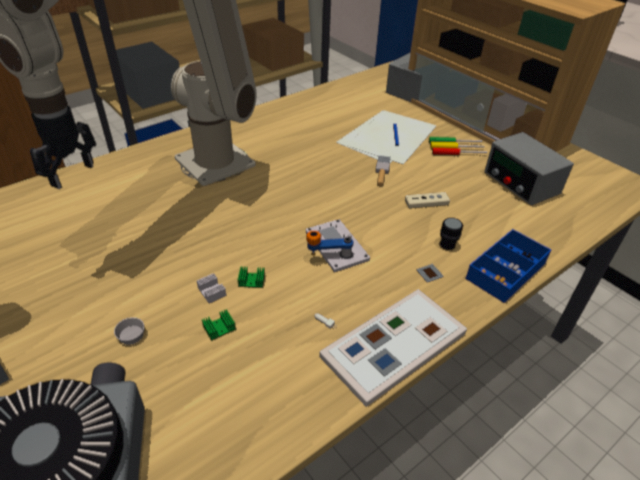

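Run:
```python
from h import *
p=load('t2.png');q=load('s2.png')
crop(p,'t_fix.png',245,205,90,90,6.6);crop(p,'t_sink.png',395,245,55,55,10)
crop(q,'s_fix.png',295,210,80,65,9);crop(q,'s_sink.png',190,265,45,45,12)
```

```text
(no output)
```

View pics/t_fix.png

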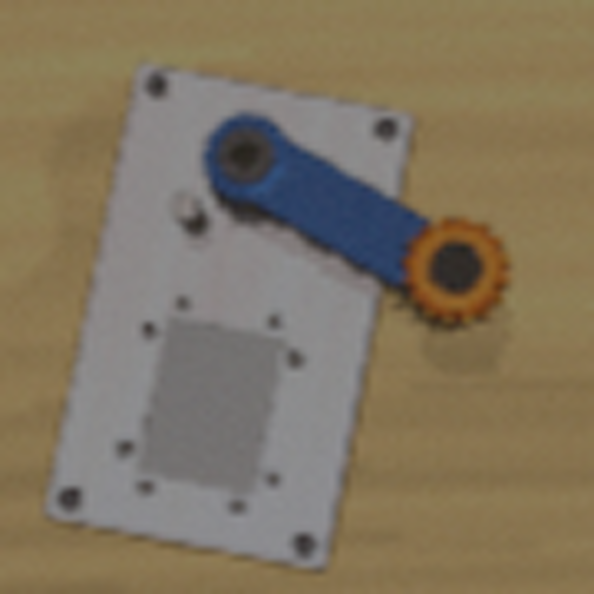

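View pics/t_sink.png

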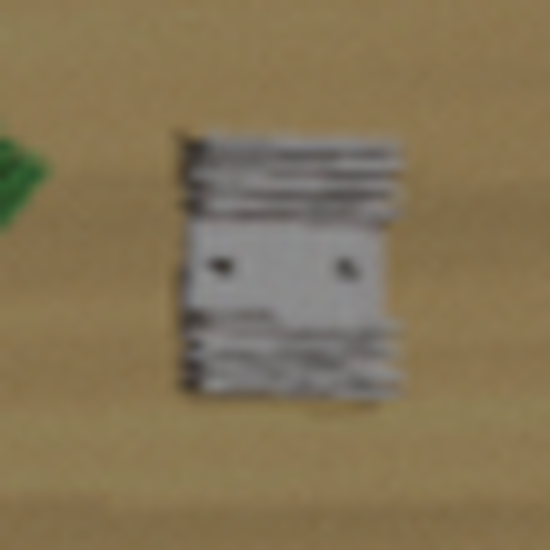

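View pics/s_fix.png

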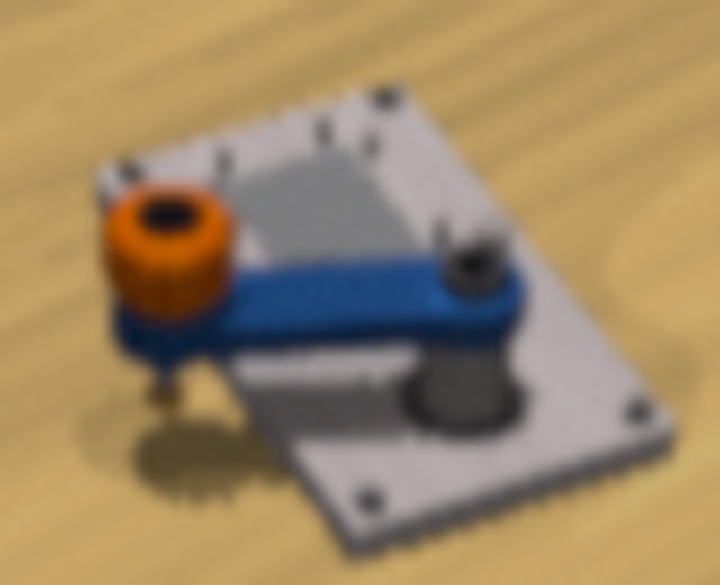

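View pics/s_sink.png

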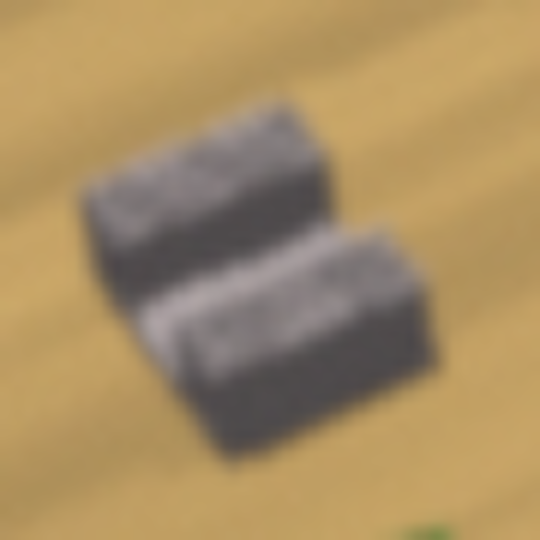

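```bash
cat > fit.py <<'E'
from h import *
from scipy.optimize import least_squares
p=load('t2.png');q=load('s2.png')
def px(c,x0,y0,k): return (np.array(c,float)+.5)/k-.5+[x0,y0]
def res(v,data):
    c,s=np.cos(v[2]),np.sin(v[2]); out=[]
    for cam,(x,y,z),uv in data:
        X=[v[0]+c*x-s*y,v[1]+s*x+c*y,z]; out.append(proj(cam,X)-uv)
    return np.array(out)
def fit(data,v0):
    r=least_squares(lambda v:res(v,data).ravel(),v0,loss='soft_l1'); print(r.x,np.abs(res(r.x,data)).max(), '\n',res(r.x,data) if len(data)<12 else ''); return r.x
m=.001
dow={(34,17):(183,302),(34,-17):(274,320),(22,27):(149,329),(22,-27):(296,357),(-22,27):(124,447),(-22,-27):(273,479),(-34,17):(145,487),(-34,-17):(238,505)}
D=[(p,(x*m,y*m,.021),px(c,245,205,6.6)) for (x,y),c in dow.items()]
D+=[(p,(.085,0,.066),px((247,153),245,205,6.6))]
S=[(q,(.085,0,.066),px((473,262),295,210,9))]
if __name__=='__main__':
    print('nest');v=fit(D,[.53,.04,-.2]);
    print('scene post err',res(v,S))
    k=ray(p,px((457,266),245,205,6.6),.09); ks=ray(q,px((168,213),295,210,9),.09);print('knob',k,ks)
    po=v[:2]+.085*np.array([np.cos(v[2]),np.sin(v[2])]); d=k[:2]-po; print('post',po,np.hypot(*d),'swing',np.arctan2(d[1],d[0])-(v[2]+np.pi))
    T=[(p,(0,0,.006),px((284,267),395,245,10)),(p,(30*m,-23*m,.026),px((402,140),395,245,10)),(p,(-30*m,-23*m,.026),px((402,398),395,245,10)),
       (p,(30*m,23*m,.026),px((203,136),395,245,10)),(p,(-30*m,23*m,.026),px((205,392),395,245,10))]
    Q=[(q,(.03,-.023,0),px((235,460),190,265,12)),(q,(.03,.023,0),px((438,368),190,265,12)),(q,(.03,.023,.026),px((430,280),190,265,12)),(q,(.03,-.023,.026),px((208,378),190,265,12)),(q,(-.03,-.023,.026),px((85,195),190,265,12)),(q,(-.03,.023,.026),px((285,100),190,265,12))]
    print('sink');a=fit(T,[.4855,-.28,0]);b=fit(Q,[.4855,-.28,0])
    # overlay nest in scene
    im=cv2.cvtColor(q['img'],cv2.COLOR_RGB2BGR)[210:275,295:375]; im=cv2.resize(im,None,fx=9,fy=9)
    c,s=np.cos(v[2]),np.sin(v[2])
    for (x,y) in dow:
        for z in (.014,.024):
            u=proj(q,[v[0]+m*(c*x-s*y),v[1]+m*(s*x+c*y),z]); cv2.circle(im,tuple(int(t) for t in ((u-[295,210])+.5)*9),3,(0,0,255),1)
    cv2.imwrite('pics/ov.png',im)
E
python3 fit.py
```

```text
nest
[ 0.5091  0.0639 -0.2102] 0.27263039725278304 
 [[ 0.0209 -0.057 ]
 [ 0.1951 -0.1078]
 [ 0.0491 -0.0139]
 [-0.0179  0.011 ]
 [ 0.0569  0.2726]
 [-0.1991 -0.2474]
 [-0.0309  0.0041]
 [-0.049   0.0127]
 [-0.0224  0.1255]]
scene post err [[0.4547 0.5253]]
knob [ 0.5485 -0.0265  0.09  ] [ 0.545 -0.026  0.09 ]
post [0.5923 0.0462] 0.08480338333002194 swing -5.043971927061637
sink
[ 0.489  -0.2851 -0.0477] 0.3322428056519584 
 [[-0.051   0.3322]
 [-0.151   0.0445]
 [ 0.064  -0.1527]
 [ 0.1377 -0.0896]
 [-0.0011 -0.1121]]
[ 0.4876 -0.2865 -0.0484] 0.6269403165985636 
 [[-0.3814  0.6269]
 [ 0.2696  0.0934]
 [-0.1043 -0.0935]
 [ 0.5542 -0.0685]
 [-0.606  -0.3792]
 [ 0.2373 -0.1638]]
```

View pics/ov.png

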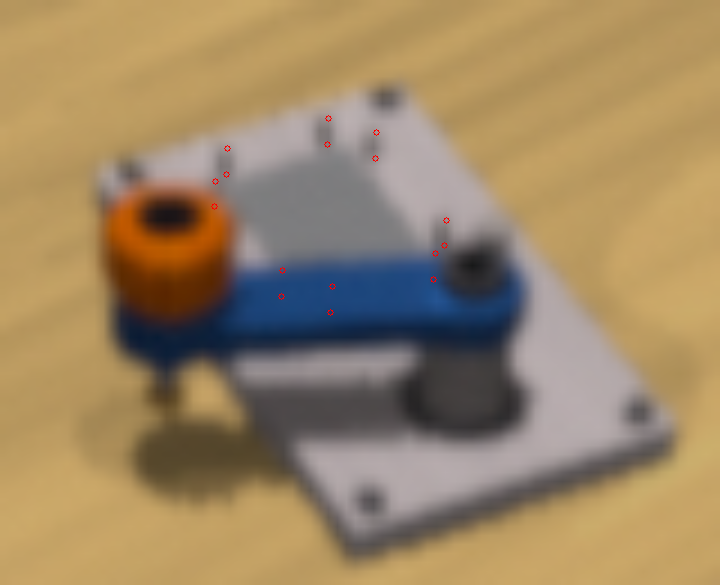

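Candidates in the top view are the grey sink (424,272), a green one (383,261) and a green one (439,227). The grey aluminium one is the right part, and the crop t_sink.png confirms it: grey fins with a bare channel.

```bash
cat > plan.py <<'E'
import sys
from h import *
def plan(x,y,z,yaw=None):
    o,M=pose(); P=np.array(o['eef_pos']); cur=np.arctan2(M[1,1],M[0,1])
    print('t',o['clock'],'P',P,'yawY',round(cur,4),'tilt',M[2],'F',o['ft_force'],'w',o['grip_width'],'j1,j6',o['joint_pos'][[0,5]])
    d=0
    if yaw is not None:
        d=(yaw-cur+np.pi)%(2*np.pi)-np.pi
        print('az units total',-d/.15)
    N=Ro.from_euler('z',d).as_matrix()@M
    print('shift units (after turn)',N.T@(np.array([x,y,z])-P)/.025)
if __name__=='__main__': plan(*[float(a) for a in sys.argv[1:]])
E
python3 plan.py .488 -.286 .12 -.048
```

```text
t 0.8 P [ 0.2165 -0.4507  0.2503] yawY -1.123 tilt [-0.  0. -1.] F [-0.3666  1.2289 -0.3421] w 0.08542390940839058 j1,j6 [-1.123   1.5708]
az units total -7.166761710684083
shift units (after turn) [ 7.1021 10.5315  5.2132]
```

```bash
python3 -m handwheel '[{"az":-0.9},{"az":-0.9},{"az":-0.9},{"az":-0.9},{"az":-0.9},{"az":-0.9},{"az":-0.9},{"az":-0.87}]' 1; python3 plan.py .488 -.286 .12 -.048
```

```text
t 0.8 P [ 0.2165 -0.4507  0.2503] yawY -1.123 tilt [-0.  0. -1.] F [-0.3666  1.2289 -0.3421] w 0.08542390940839058 j1,j6 [-1.123   1.5708]
az units total -7.166761710684083
shift units (after turn) [ 7.1021 10.5315  5.2132]invalid input
```

```bash
python3 -m handwheel '[{"dx":0,"dy":0,"dz":0,"ax":0,"ay":0,"az":-0.9},{"dx":0,"dy":0,"dz":0,"ax":0,"ay":0,"az":-0.9},{"dx":0,"dy":0,"dz":0,"ax":0,"ay":0,"az":-0.9},{"dx":0,"dy":0,"dz":0,"ax":0,"ay":0,"az":-0.9},{"dx":0,"dy":0,"dz":0,"ax":0,"ay":0,"az":-0.9},{"dx":0,"dy":0,"dz":0,"ax":0,"ay":0,"az":-0.9},{"dx":0,"dy":0,"dz":0,"ax":0,"ay":0,"az":-0.9},{"dx":0,"dy":0,"dz":0,"ax":0,"ay":0,"az":-0.87}]' 1; python3 plan.py .488 -.286 .12 -.048
```

```text
clock: 1.6
eef_pos: [0.2165, -0.4507, 0.2503]
tool_rot: [0.722, 0.692, -0.0, 0.0]
ft_force: [-1.8, 0.4, -0.0]
grip_width: 0.0856
t 1.6 P [ 0.2165 -0.4507  0.2503] yawY -0.0421 tilt [-0.0001  0.0001 -1.    ] F [-1.7988  0.4316 -0.0081] w 0.085643600385423 j1,j6 [-1.123   0.4899]
az units total 0.03933310395044742
shift units (after turn) [ 7.1033 10.531   5.2136]
```

```bash
python3 -m handwheel '[{"dx":0.55,"dy":0.82,"dz":0.3,"ax":0,"ay":0,"az":0.04},{"dx":0.55,"dy":0.82,"dz":0.3,"ax":0,"ay":0,"az":0},{"dx":0.55,"dy":0.82,"dz":0.3,"ax":0,"ay":0,"az":0},{"dx":0.55,"dy":0.82,"dz":0.4,"ax":0,"ay":0,"az":0},{"dx":0.55,"dy":0.82,"dz":0.4,"ax":0,"ay":0,"az":0},{"dx":0.55,"dy":0.82,"dz":0.4,"ax":0,"ay":0,"az":0},{"dx":0.55,"dy":0.82,"dz":0.4,"ax":0,"ay":0,"az":0},{"dx":0.55,"dy":0.82,"dz":0.4,"ax":0,"ay":0,"az":0},{"dx":0.55,"dy":0.82,"dz":0.4,"ax":0,"ay":0,"az":0},{"dx":0.55,"dy":0.82,"dz":0.4,"ax":0,"ay":0,"az":0},{"dx":0.55,"dy":0.82,"dz":0.4,"ax":0,"ay":0,"az":0},{"dx":0.55,"dy":0.82,"dz":0.4,"ax":0,"ay":0,"az":0}]' 1; python3 plan.py .488 -.286 .05 -.048
```

```text
clock: 2.8
eef_pos: [0.4718, -0.2984, 0.1374]
tool_rot: [0.726, 0.688, -0.0, 0.0]
ft_force: [-0.4, 0.7, 0.7]
grip_width: 0.0854
t 2.8 P [ 0.4718 -0.2984  0.1374] yawY -0.0535 tilt [-0.0001  0.0001 -1.    ] F [-0.4161  0.7461  0.6511] w 0.08535937668137115 j1,j6 [-0.564   1.0603]
az units total -0.03635580790348018
shift units (after turn) [0.5275 0.6244 3.4963]
```

```bash
python3 -m handwheel '[{"dx":0.25,"dy":0.3,"dz":0.8,"ax":0,"ay":0,"az":-0.03},{"dx":0.2,"dy":0.2,"dz":0.8,"ax":0,"ay":0,"az":0},{"dx":0,"dy":0,"dz":0.8,"ax":0,"ay":0,"az":0},{"dx":0,"dy":0,"dz":0.7,"ax":0,"ay":0,"az":0},{"dx":0,"dy":0,"dz":0.2,"ax":0,"ay":0,"az":0},{"dx":0,"dy":0,"dz":0,"ax":0,"ay":0,"az":0}]' 1; python3 plan.py .488 -.286 .023 -.048
python3 - <<'E'
from h import *
p=shot('top','t3.png');q=shot('scene','s3.png')
crop(p,'t3c.png',385,235,80,70,8);crop(q,'s3c.png',160,235,90,75,8)
E
```

```text
clock: 3.4
eef_pos: [0.4834, -0.2881, 0.0545]
tool_rot: [0.724, 0.69, -0.0, -0.001]
ft_force: [-0.4, -0.8, 0.0]
grip_width: 0.0852
t 3.4 P [ 0.4834 -0.2881  0.0545] yawY -0.049 tilt [ 0.001  -0.0017 -1.    ] F [-0.4027 -0.7968  0.0457] w 0.08518406190139262 j1,j6 [-0.5374  1.0824]
az units total -0.006841197964403042
shift units (after turn) [0.0898 0.1825 1.2613]
```

View pics/s3c.png

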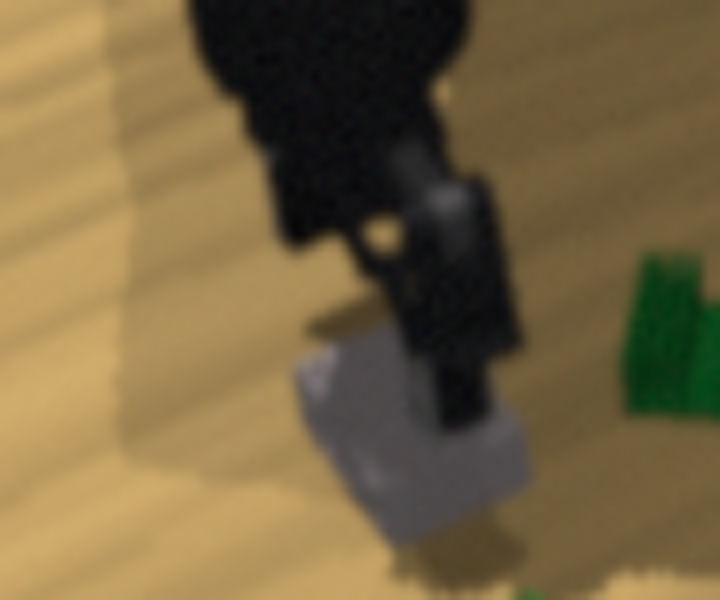

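View pics/t3c.png

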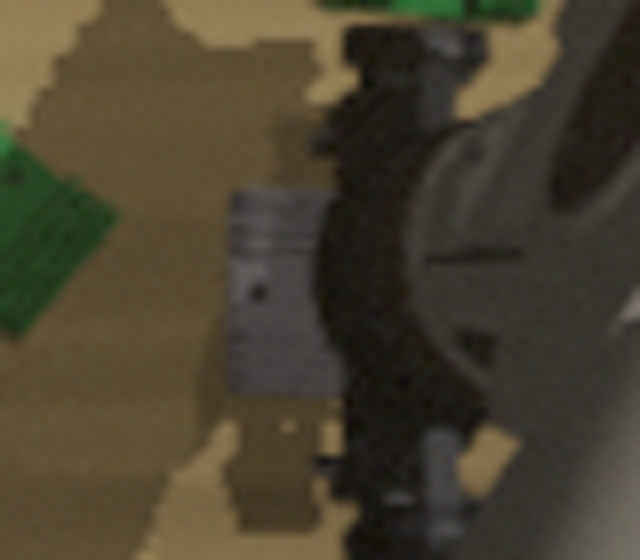

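The scene crop shows the front finger in front of the sink's near fins, and in the top crop the jaws straddle the sink. I'm going down to grip.

```bash
python3 -m handwheel '[{"dx":0.09,"dy":0.18,"dz":0.4,"ax":0,"ay":0,"az":0},{"dx":0,"dy":0,"dz":0.4,"ax":0,"ay":0,"az":0},{"dx":0,"dy":0,"dz":0.3,"ax":0,"ay":0,"az":0},{"dx":0,"dy":0,"dz":0.1,"ax":0,"ay":0,"az":0},{"dx":0,"dy":0,"dz":0,"ax":0,"ay":0,"az":0},{"dx":0,"dy":0,"dz":0,"ax":0,"ay":0,"az":0}]' 1; python3 plan.py .488 -.286 .023 -.048
```

```text
clock: 4.1
eef_pos: [0.4886, -0.2864, 0.0253]
tool_rot: [0.724, 0.69, -0.0, -0.0]
ft_force: [0.1, -0.5, -0.0]
grip_width: 0.0856
t 4.1 P [ 0.4886 -0.2864  0.0253] yawY -0.0491 tilt [ 0. -0. -1.] F [ 0.1092 -0.5482 -0.0164] w 0.0856158100598227 j1,j6 [-0.5302  1.0897]
az units total -0.007310388392104036
shift units (after turn) [ 0.0156 -0.0233  0.0922]
```

```bash
python3 -m handwheel '[{"dx":0,"dy":0,"dz":0.06,"ax":0,"ay":0,"az":0},{"dx":0,"dy":0,"dz":0,"ax":0,"ay":0,"az":0},{"dx":0,"dy":0,"dz":0,"ax":0,"ay":0,"az":0},{"dx":0,"dy":0,"dz":0,"ax":0,"ay":0,"az":0},{"dx":0,"dy":0,"dz":0,"ax":0,"ay":0,"az":0},{"dx":0,"dy":0,"dz":0,"ax":0,"ay":0,"az":0},{"dx":0,"dy":0,"dz":0,"ax":0,"ay":0,"az":0}]' -1; python3 plan.py .488 -.286 .1 -.21
```

```text
clock: 4.8
eef_pos: [0.489, -0.2866, 0.0244]
tool_rot: [0.724, 0.69, 0.0, 0.001]
ft_force: [-0.1, -0.7, 5.9]
grip_width: 0.0588
t 4.8 P [ 0.489  -0.2866  0.0244] yawY -0.049 tilt [-0.0006  0.001  -1.    ] F [-0.0672 -0.6701  5.9254] w 0.058816510197885356 j1,j6 [-0.5302  1.0897]
az units total 1.0730994256464164
shift units (after turn) [ 0.0153 -0.0403 -3.0238]
```

```bash
python3 -m handwheel '[{"dx":0,"dy":0,"dz":-0.3,"ax":0,"ay":0,"az":0},{"dx":0,"dy":0,"dz":-0.6,"ax":0,"ay":0,"az":0},{"dx":0,"dy":0,"dz":-0.8,"ax":0,"ay":0,"az":0},{"dx":0,"dy":0,"dz":-0.9,"ax":0,"ay":0,"az":0.5},{"dx":0,"dy":0,"dz":-0.9,"ax":0,"ay":0,"az":0.57},{"dx":0,"dy":0,"dz":-0.8,"ax":0,"ay":0,"az":0},{"dx":0,"dy":0,"dz":-0.3,"ax":0,"ay":0,"az":0},{"dx":0,"dy":0,"dz":0,"ax":0,"ay":0,"az":0}]' -1
python3 - <<'E'
from h import *
from plan import plan
p=shot('top','t4.png');q=shot('scene','s4.png')
crop(q,'s4c.png',150,200,120,100,6)
plan(.5085,.0633,.139,-.21)
E
```

```text
clock: 5.6
eef_pos: [0.489, -0.2866, 0.1396]
tool_rot: [0.777, 0.629, 0.0, 0.001]
ft_force: [-0.2, -0.2, -1.3]
grip_width: 0.0587
t 5.7 P [ 0.4879 -0.286   0.1377] yawY -0.2094 tilt [ 0.0006 -0.0018 -1.    ] F [-0.5102 -0.3434 -1.2017] w 0.0584740021579469 j1,j6 [-0.5302  1.2501]
az units total 0.003780014306193162
shift units (after turn) [13.835  -2.106  -0.0384]
```

View pics/s4c.png

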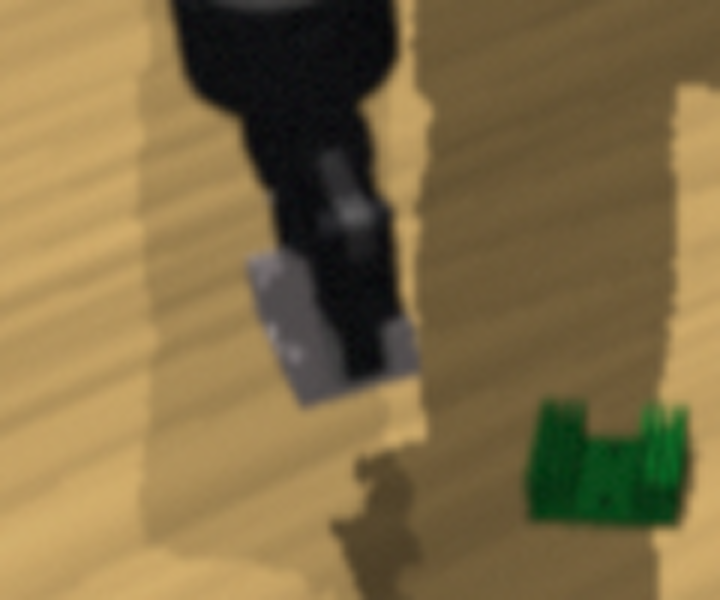

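```bash
python3 -m handwheel '[{"dx":0.4,"dy":-0.05,"dz":0,"ax":0,"ay":0,"az":0},{"dx":0.8,"dy":-0.15,"dz":0,"ax":0,"ay":0,"az":0},{"dx":0.9,"dy":-0.15,"dz":0,"ax":0,"ay":0,"az":0},{"dx":0.9,"dy":-0.15,"dz":0,"ax":0,"ay":0,"az":0},{"dx":0.9,"dy":-0.15,"dz":0,"ax":0,"ay":0,"az":0},{"dx":0.9,"dy":-0.15,"dz":0,"ax":0,"ay":0,"az":0},{"dx":0.9,"dy":-0.15,"dz":0,"ax":0,"ay":0,"az":0},{"dx":0.9,"dy":-0.15,"dz":0,"ax":0,"ay":0,"az":0},{"dx":0.9,"dy":-0.15,"dz":0,"ax":0,"ay":0,"az":0},{"dx":0.9,"dy":-0.15,"dz":0,"ax":0,"ay":0,"az":0},{"dx":0.9,"dy":-0.15,"dz":0,"ax":0,"ay":0,"az":0},{"dx":0.9,"dy":-0.15,"dz":0,"ax":0,"ay":0,"az":0}]'; python3 -m handwheel '[{"dx":0.9,"dy":-0.15,"dz":0,"ax":0,"ay":0,"az":0},{"dx":0.9,"dy":-0.15,"dz":0,"ax":0,"ay":0,"az":0},{"dx":0.9,"dy":-0.15,"dz":0,"ax":0,"ay":0,"az":0},{"dx":0.6,"dy":-0.1,"dz":0,"ax":0,"ay":0,"az":0},{"dx":0.3,"dy":0,"dz":0,"ax":0,"ay":0,"az":0},{"dx":0,"dy":0,"dz":0,"ax":0,"ay":0,"az":0},{"dx":0,"dy":0,"dz":0,"ax":0,"ay":0,"az":0}]'
python3 - <<'E'
from h import *
from plan import plan
plan(.5085,.0633,.055,-.21)
E
```

```text
clock: 6.9
eef_pos: [0.4989, -0.0264, 0.1377]
tool_rot: [0.777, 0.629, -0.001, -0.001]
ft_force: [-0.8, 0.1, -1.3]
grip_width: 0.0585
clock: 7.6
eef_pos: [0.5051, 0.0624, 0.1385]
tool_rot: [0.777, 0.629, -0.0, 0.0]
ft_force: [0.1, -1.0, -0.9]
grip_width: 0.0586
t 7.6 P [0.5051 0.0624 0.1385] yawY -0.2097 tilt [-0.0007 -0.0005 -1.    ] F [ 0.0529 -1.0262 -0.8747] w 0.05855618760084412 j1,j6 [0.1232 1.9037]
az units total 0.0017217889234633077
shift units (after turn) [0.0671 0.1274 3.3408]
```

```bash
python3 -m handwheel '[{"dx":0.07,"dy":0.12,"dz":0.4,"ax":0,"ay":0,"az":0},{"dx":0,"dy":0,"dz":0.7,"ax":0,"ay":0,"az":0},{"dx":0,"dy":0,"dz":0.8,"ax":0,"ay":0,"az":0},{"dx":0,"dy":0,"dz":0.8,"ax":0,"ay":0,"az":0},{"dx":0,"dy":0,"dz":0.5,"ax":0,"ay":0,"az":0},{"dx":0,"dy":0,"dz":0.2,"ax":0,"ay":0,"az":0},{"dx":0,"dy":0,"dz":0,"ax":0,"ay":0,"az":0},{"dx":0,"dy":0,"dz":0,"ax":0,"ay":0,"az":0}]'
python3 - <<'E'
from h import *
from plan import plan
p=shot('top','t5.png');q=shot('scene','s5.png')
crop(q,'s5c.png',275,190,110,90,7);crop(p,'t5c.png',235,200,100,90,7)
plan(.5085,.0633,.039,-.21)
E
```

```text
clock: 8.4
eef_pos: [0.5092, 0.0638, 0.0544]
tool_rot: [0.777, 0.629, 0.001, 0.0]
ft_force: [0.2, 0.4, -0.4]
grip_width: 0.0586
t 8.5 P [0.5095 0.064  0.0548] yawY -0.2096 tilt [ 0.0007  0.002  -1.    ] F [ 0.0654 -0.195  -1.1858] w 0.05874694490843832 j1,j6 [0.1249 1.9052]
az units total 0.0029237347053682567
shift units (after turn) [-0.0345 -0.0346  0.6305]
```

View pics/s5c.png

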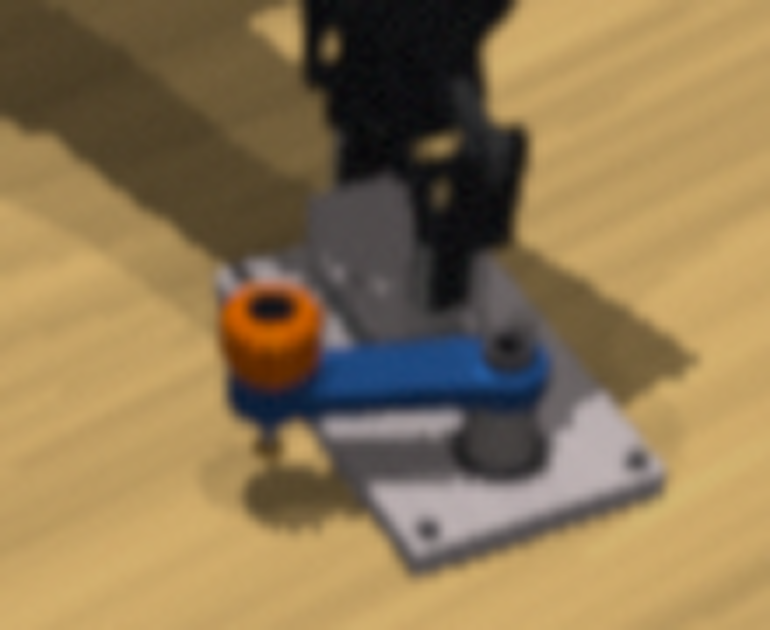

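View pics/t5c.png

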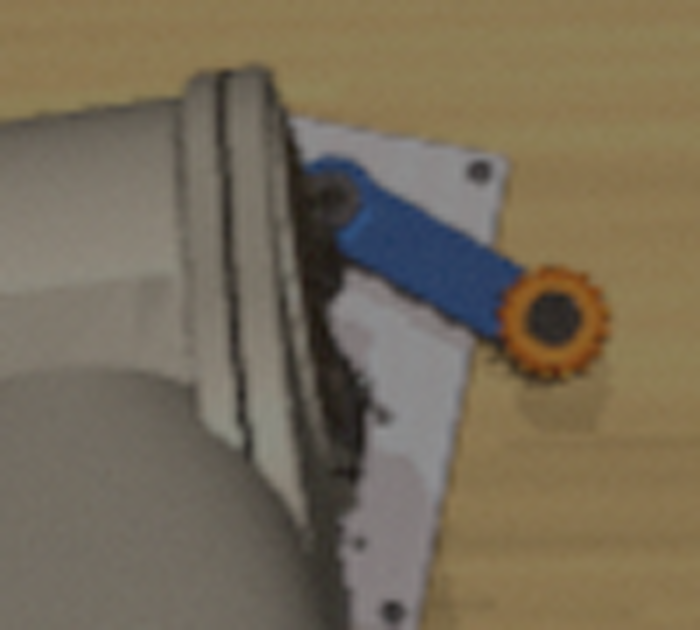

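```bash
python3 -m handwheel '[{"dx":-0.03,"dy":-0.01,"dz":0.15,"ax":0,"ay":0,"az":0},{"dx":0,"dy":0,"dz":0.15,"ax":0,"ay":0,"az":0},{"dx":0,"dy":0,"dz":0.12,"ax":0,"ay":0,"az":0},{"dx":0,"dy":0,"dz":0.1,"ax":0,"ay":0,"az":0},{"dx":0,"dy":0,"dz":0,"ax":0,"ay":0,"az":0}]'; python3 plan.py .5085 .0633 .038 -.21
```

```text
clock: 9.0
eef_pos: [0.5078, 0.0632, 0.0403]
tool_rot: [0.777, 0.629, -0.0, -0.0]
ft_force: [0.0, 0.9, -1.5]
grip_width: 0.0587
t 9.0 P [0.5078 0.0632 0.0403] yawY -0.2095 tilt [-0.0003 -0.001  -1.    ] F [ 0.0044  0.8861 -1.5021] w 0.05874147752140698 j1,j6 [0.1238 1.9041]
az units total 0.0035356609100922753
shift units (after turn) [0.0108 0.0278 0.0908]
```

```bash
python3 -m handwheel '[{"dx":0,"dy":0,"dz":0.04,"ax":0,"ay":0,"az":0},{"dx":0,"dy":0,"dz":0.04,"ax":0,"ay":0,"az":0},{"dx":0,"dy":0,"dz":0,"ax":0,"ay":0,"az":0}]'; python3 plan.py .5085 .0633 .038 -.21
```

```text
clock: 9.3
eef_pos: [0.5082, 0.0632, 0.0387]
tool_rot: [0.777, 0.629, -0.0, -0.0]
ft_force: [-0.6, -0.4, -1.0]
grip_width: 0.0586
t 9.3 P [0.5082 0.0632 0.0387] yawY -0.2095 tilt [-0.     -0.0001 -1.    ] F [-0.615  -0.4453 -1.0462] w 0.058567878551909945 j1,j6 [0.1238 1.904 ]
az units total 0.003440551522799022
shift units (after turn) [0.0063 0.013  0.0294]
```

```bash
python3 -m handwheel '[{"dx":0,"dy":0,"dz":0.03,"ax":0,"ay":0,"az":0},{"dx":0,"dy":0,"dz":0,"ax":0,"ay":0,"az":0}]'; python3 -m handwheel '[{"dx":0,"dy":0,"dz":0,"ax":0,"ay":0,"az":0},{"dx":0,"dy":0,"dz":0,"ax":0,"ay":0,"az":0},{"dx":0,"dy":0,"dz":0,"ax":0,"ay":0,"az":0},{"dx":0,"dy":0,"dz":0,"ax":0,"ay":0,"az":0}]' 0.68;python3 -m handwheel '[{"dx":0,"dy":0,"dz":-0.3,"ax":0,"ay":0,"az":0},{"dx":0,"dy":0,"dz":-0.6,"ax":0,"ay":0,"az":0},{"dx":0,"dy":0,"dz":-0.8,"ax":0,"ay":0,"az":0},{"dx":0,"dy":0,"dz":-0.9,"ax":0,"ay":0,"az":0},{"dx":0,"dy":0,"dz":-0.9,"ax":0,"ay":0,"az":0},{"dx":0,"dy":0,"dz":-0.7,"ax":0,"ay":0,"az":0},{"dx":0,"dy":0,"dz":-0.3,"ax":0,"ay":0,"az":0},{"dx":0,"dy":0,"dz":0,"ax":0,"ay":0,"az":0}]'
python3 - <<'E'
from h import *
from plan import plan
p=shot('top','t6.png');q=shot('scene','s6.png')
crop(q,'s6c.png',295,210,80,65,9);crop(p,'t6c.png',235,200,100,90,7)
plan(.5085,.0633,.039,-.21)
E
```

```text
clock: 9.5
eef_pos: [0.5083, 0.0632, 0.0384]
tool_rot: [0.777, 0.629, 0.0, 0.0]
ft_force: [-0.6, 1.3, 1.9]
grip_width: 0.0587
clock: 9.9
eef_pos: [0.5082, 0.0632, 0.038]
tool_rot: [0.777, 0.629, 0.0, -0.0]
ft_force: [0.2, -0.1, -0.0]
grip_width: 0.0719
clock: 10.7
eef_pos: [0.5091, 0.0633, 0.152]
tool_rot: [0.777, 0.629, 0.001, 0.001]
ft_force: [-0.2, 0.2, -0.3]
grip_width: 0.0718
t 10.8 P [0.5078 0.0632 0.15  ] yawY -0.2095 tilt [-0.0003 -0.0008 -1.    ] F [ 0.1171 -0.869   0.5074] w 0.07144342333008678 j1,j6 [0.1238 1.904 ]
az units total 0.003530909654833418
shift units (after turn) [0.0118 0.0309 4.4407]
```

View pics/s6c.png

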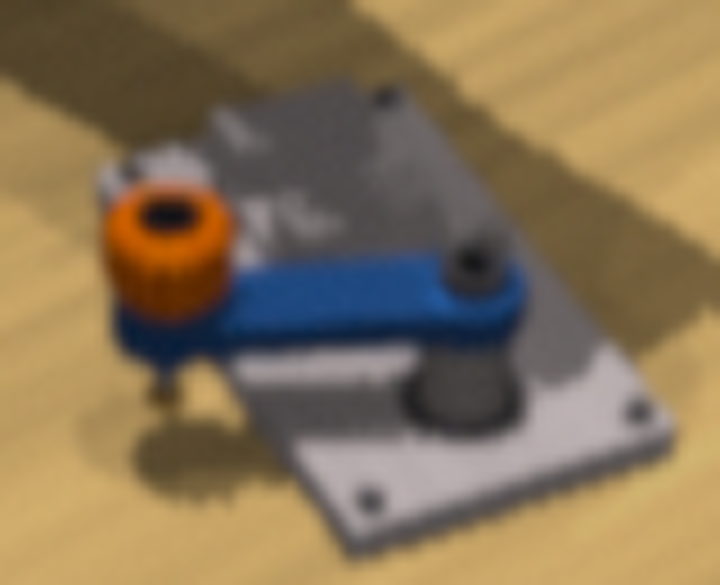

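View pics/t6c.png

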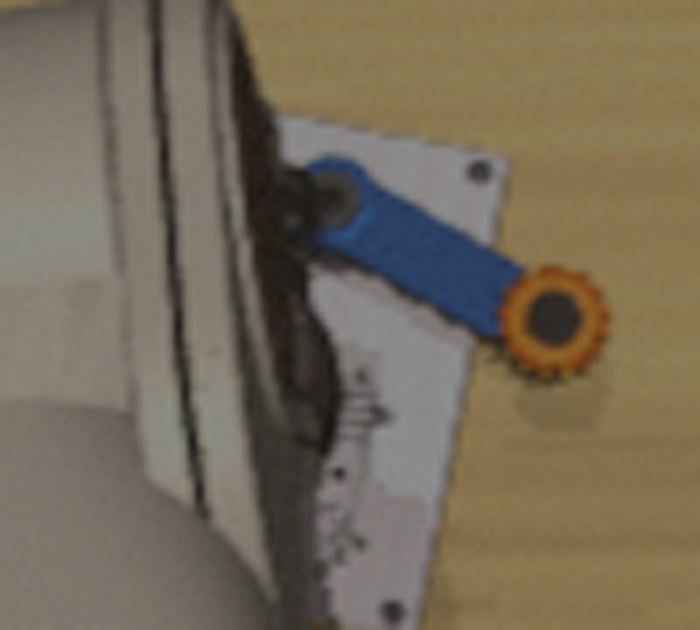

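```bash
python3 -m handwheel '[{"dx":0,"dy":0,"dz":0,"ax":0,"ay":0,"az":-0.83},{"dx":0,"dy":0,"dz":0,"ax":0,"ay":0,"az":-0.83},{"dx":0,"dy":0,"dz":0,"ax":0,"ay":0,"az":-0.83},{"dx":0,"dy":0,"dz":0,"ax":0,"ay":0,"az":-0.83},{"dx":0,"dy":0,"dz":0,"ax":0,"ay":0,"az":-0.83},{"dx":0,"dy":0,"dz":0,"ax":0,"ay":0,"az":-0.83},{"dx":0,"dy":0,"dz":0,"ax":0,"ay":0,"az":-0.83},{"dx":0,"dy":0,"dz":0,"ax":0,"ay":0,"az":-0.83},{"dx":0,"dy":0,"dz":0,"ax":0,"ay":0,"az":-0.83},{"dx":0,"dy":0,"dz":0,"ax":0,"ay":0,"az":-0.83},{"dx":0,"dy":0,"dz":0,"ax":0,"ay":0,"az":0}]' -1; python3 plan.py .5992 -.0115 .066 1.03
```

```text
clock: 11.9
eef_pos: [0.5073, 0.0631, 0.1491]
tool_rot: [0.265, 0.964, -0.001, -0.001]
ft_force: [0.1, -0.7, 0.1]
grip_width: 0.0
t 11.9 P [0.5073 0.0631 0.1491] yawY 1.0352 tilt [ 0.0023 -0.0018 -1.    ] F [ 0.1045 -0.6698  0.149 ] w 3.929784334047917e-05 j1,j6 [0.1237 0.6593]
az units total 0.03490383711881151
shift units (after turn) [-4.6959 -0.6589  3.3155]
```

```bash
python3 -m handwheel '[{"dx":-0.4,"dy":-0.06,"dz":0,"ax":0,"ay":0,"az":0.03},{"dx":-0.8,"dy":-0.12,"dz":0,"ax":0,"ay":0,"az":0},{"dx":-0.9,"dy":-0.12,"dz":0,"ax":0,"ay":0,"az":0},{"dx":-0.9,"dy":-0.12,"dz":0,"ax":0,"ay":0,"az":0},{"dx":-0.9,"dy":-0.12,"dz":0,"ax":0,"ay":0,"az":0},{"dx":-0.6,"dy":-0.1,"dz":0,"ax":0,"ay":0,"az":0},{"dx":-0.2,"dy":0,"dz":0,"ax":0,"ay":0,"az":0},{"dx":0,"dy":0,"dz":0,"ax":0,"ay":0,"az":0},{"dx":0,"dy":0,"dz":0,"ax":0,"ay":0,"az":0}]'
python3 - <<'E'
from h import *
from plan import plan
p=shot('top','t7.png');q=shot('scene','s7.png')
crop(q,'s7c.png',295,180,80,95,6);crop(p,'t7c.png',235,200,100,90,7)
plan(.5992,-.0115,.066,1.03)
E
```

```text
clock: 12.8
eef_pos: [0.6002, -0.0106, 0.1501]
tool_rot: [0.267, 0.964, -0.0, -0.001]
ft_force: [-0.2, 0.2, 0.2]
grip_width: 0.0002
t 12.9 P [ 0.6002 -0.0103  0.1505] yawY 1.0313 tilt [ 0.0006 -0.0002 -1.    ] F [-0.2751 -0.4453  1.0957] w -4.032226433473408e-05 j1,j6 [-0.0173  0.5222]
az units total 0.008788877728174901
shift units (after turn) [ 0.0067 -0.0589  3.38  ]
```

View pics/s7c.png

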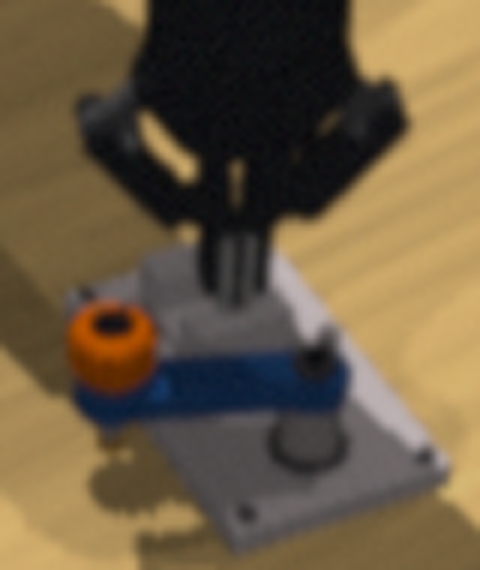

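View pics/t7c.png

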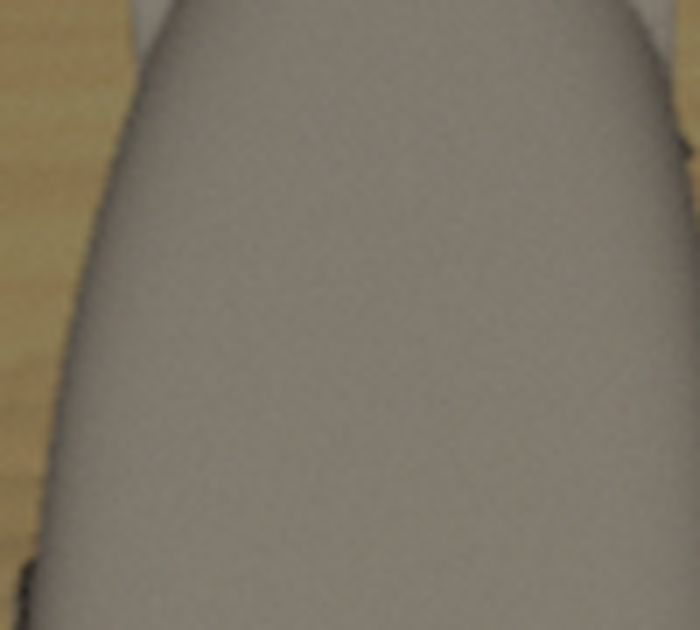

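The scene crop shows the closed fingers at (235,290) behind the blue bar, between the post and the knob (110,340), and the sink in the nest. I'm descending.

```bash
python3 -m handwheel '[{"dx":0,"dy":0.14,"dz":0.4,"ax":0,"ay":0,"az":0},{"dx":0,"dy":0,"dz":0.6,"ax":0,"ay":0,"az":0},{"dx":0,"dy":0,"dz":0.7,"ax":0,"ay":0,"az":0},{"dx":0,"dy":0,"dz":0.7,"ax":0,"ay":0,"az":0},{"dx":0,"dy":0,"dz":0.6,"ax":0,"ay":0,"az":0},{"dx":0,"dy":0,"dz":0.25,"ax":0,"ay":0,"az":0},{"dx":0,"dy":0,"dz":0,"ax":0,"ay":0,"az":0},{"dx":0,"dy":0,"dz":0,"ax":0,"ay":0,"az":0}]'
python3 - <<'E'
from h import *
from plan import plan
q=shot('scene','s8.png')
crop(q,'s8c.png',295,180,80,95,6)
plan(.5992,-.0115,.068,1.03)
E
```

```text
clock: 13.7
eef_pos: [0.6028, -0.0076, 0.0697]
tool_rot: [0.266, 0.964, 0.0, 0.0]
ft_force: [0.1, 0.5, -0.2]
grip_width: -0.0
t 13.75 P [ 0.6032 -0.0077  0.0701] yawY 1.0312 tilt [-0.0013  0.0008 -1.    ] F [-0.0249 -0.3815 -0.3219] w -0.00017176757625980886 j1,j6 [-0.0128  0.5269]
az units total 0.007794365601328698
shift units (after turn) [ 0.0586 -0.2128  0.0845]
```

View pics/s8c.png

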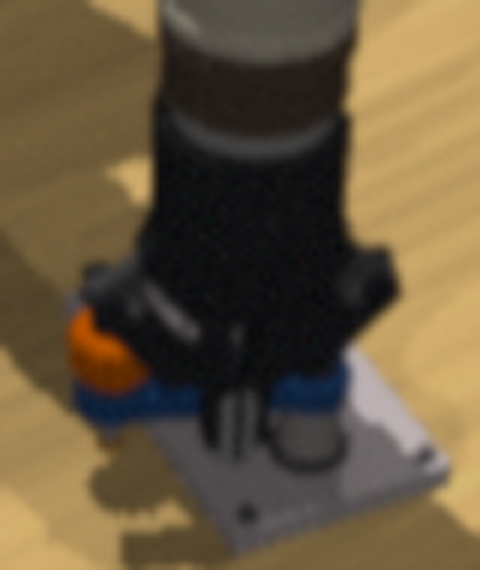

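Run:
```python
from h import *
from scipy.optimize import fsolve
for f,P,y0,k in (('s7.png',[.6002,-.0105,.1503],180,6),('s8.png',[.603,-.0077,.07],180,6)):
    q=load(f); ya=np.array([np.cos(1.031),np.sin(1.031),0])
    pts=dict(tip=(237,303),inl=(172,222),outlow=(85,130),mid=(130,180)) if f[1]=='7' else dict(tip=(235,457),inl=(165,382),mid=(120,330),outlow=(85,295))
    for n,c in pts.items():
        uv=(np.array(c)+.5)/k-.5+[295,y0]
        s=fsolve(lambda s:proj(q,np.array(P)+ya*s[0]+[0,0,s[1]])-uv,[0,0]); print(f,n,s*1000,'mm (y,z rel TCP)')
```

```text
s7.png tip [  2.1815 -20.5167] mm (y,z rel TCP)
s7.png inl [-24.8609  22.3025] mm (y,z rel TCP)
s7.png outlow [-58.8429  68.6845] mm (y,z rel TCP)
s7.png mid [-41.4914  43.884 ] mm (y,z rel TCP)
s8.png tip [  1.1385 -22.3132] mm (y,z rel TCP)
s8.png inl [-29.0786  21.5781] mm (y,z rel TCP)
s8.png mid [-47.7407  50.5939] mm (y,z rel TCP)
s8.png outlow [-61.7812  69.7202] mm (y,z rel TCP)
```

```bash
python3 -m handwheel '[{"dx":0.25,"dy":0,"dz":0,"ax":0,"ay":0,"az":0},{"dx":0.27,"dy":0,"dz":0,"ax":0,"ay":0,"az":0},{"dx":0.165,"dy":-0.088,"dz":0,"ax":0,"ay":0,"az":0.667},{"dx":0.165,"dy":-0.088,"dz":0,"ax":0,"ay":0,"az":0.667},{"dx":0.165,"dy":-0.088,"dz":0,"ax":0,"ay":0,"az":0.667}]'; python3 -m handwheel '[{"dx":0.165,"dy":-0.088,"dz":0,"ax":0,"ay":0,"az":0.667},{"dx":0.165,"dy":-0.088,"dz":0,"ax":0,"ay":0,"az":0.667},{"dx":0.165,"dy":-0.088,"dz":0,"ax":0,"ay":0,"az":0.667},{"dx":0.165,"dy":-0.088,"dz":0,"ax":0,"ay":0,"az":0.667}]'
python3 - <<'E'
from h import *
from plan import plan
q=shot('scene','s9.png');p=shot('top','t9.png')
crop(q,'s9c.png',295,180,80,95,6);crop(p,'t9c.png',235,200,100,90,7)
plan(.5916,.0456,.068)
E
```

```text
clock: 14.25
eef_pos: [0.5788, 0.0006, 0.0702]
tool_rot: [0.41, 0.912, 0.0, 0.002]
ft_force: [3.7, -0.8, -1.3]
grip_width: -0.0001
clock: 14.65
eef_pos: [0.5624, 0.0093, 0.0702]
tool_rot: [0.583, 0.812, 0.0, 0.002]
ft_force: [2.7, -2.0, -1.6]
grip_width: -0.0001
t 14.75 P [0.5612 0.01   0.07  ] yawY 0.3311 tilt [-0.0007  0.0012 -1.    ] F [ 0.054  -1.5475  0.2408] w 0.0003985278250288509 j1,j6 [0.018  1.2576]
shift units (after turn) [0.9516 1.6121 0.0831]
```

View pics/s9c.png

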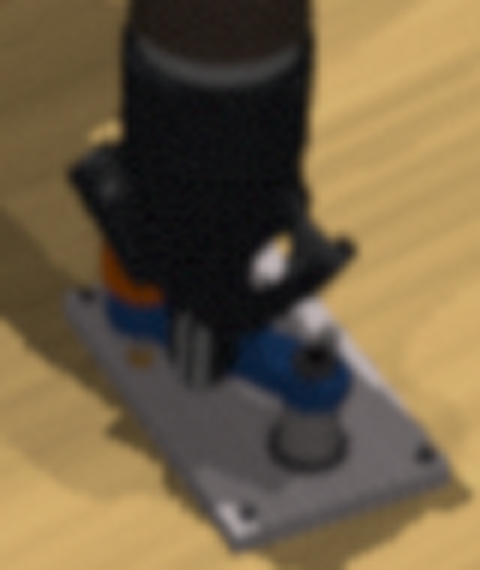

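View pics/t9c.png

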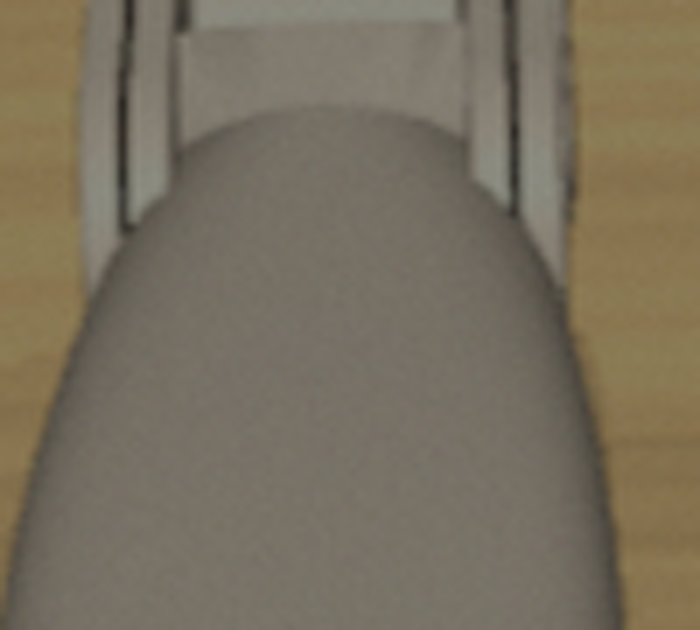

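The bar is swinging in with the fingers on its side, at (200,360) in the scene crop. I'll carry on, slowing towards home.

```bash
python3 -m handwheel '[{"dx":0.165,"dy":-0.088,"dz":0,"ax":0,"ay":0,"az":0.667},{"dx":0.165,"dy":-0.088,"dz":0,"ax":0,"ay":0,"az":0.667},{"dx":0.165,"dy":-0.088,"dz":0,"ax":0,"ay":0,"az":0.667},{"dx":0.165,"dy":-0.088,"dz":0,"ax":0,"ay":0,"az":0.667}]'; python3 -m handwheel '[{"dx":0.08,"dy":-0.045,"dz":0,"ax":0,"ay":0,"az":0.333},{"dx":0.08,"dy":-0.045,"dz":0,"ax":0,"ay":0,"az":0.333}]'; python3 plan.py .5916 .0456 .068 -.21
```

```text
clock: 15.15
eef_pos: [0.5503, 0.0235, 0.07]
tool_rot: [0.732, 0.681, 0.0, 0.001]
ft_force: [2.9, -3.4, 0.2]
grip_width: 0.0001
clock: 15.35
eef_pos: [0.5482, 0.0279, 0.0699]
tool_rot: [0.764, 0.645, -0.0, 0.001]
ft_force: [1.2, -3.4, 1.0]
grip_width: 0.0001
t 15.35 P [0.5482 0.0279 0.0699] yawY -0.1696 tilt [-0.0017  0.0017 -1.    ] F [ 1.1815 -3.4204  0.9903] w 0.00012900791541762055 j1,j6 [0.0518 1.7922]
az units total 0.26944188534423635
shift units (after turn) [1.0559 1.5503 0.0779]
```

```bash
python3 -m handwheel '[{"dx":0.05,"dy":-0.02,"dz":0,"ax":0,"ay":0,"az":0.2},{"dx":0.04,"dy":-0.01,"dz":0,"ax":0,"ay":0,"az":0.07}]'; python3 plan.py .5916 .0456 .068 -.21;  python3 -m handwheel '[{"dx":0.04,"dy":0,"dz":0,"ax":0,"ay":0,"az":0}]';  python3 -m handwheel '[{"dx":0.04,"dy":0,"dz":0,"ax":0,"ay":0,"az":0}]'; python3 plan.py .5916 .0456 .068 -.21
```

```text
clock: 15.55
eef_pos: [0.5475, 0.0301, 0.0699]
tool_rot: [0.777, 0.629, -0.0, 0.001]
ft_force: [0.2, -6.2, 2.2]
grip_width: 0.0
t 15.55 P [0.5475 0.0301 0.0699] yawY -0.209 tilt [-0.0019  0.001  -1.    ] F [ 0.2287 -6.245   2.2323] w 4.765225175939876e-05 j1,j6 [0.056  1.8359]
az units total 0.006579737492643882
shift units (after turn) [0.973  1.5955 0.0748]
clock: 15.65
eef_pos: [0.5475, 0.0302, 0.0699]
tool_rot: [0.777, 0.629, -0.001, 0.002]
ft_force: [-1.5, -7.6, 3.8]
grip_width: 0.0002
clock: 15.75
eef_pos: [0.5475, 0.0303, 0.0699]
tool_rot: [0.777, 0.629, -0.002, 0.002]
ft_force: [-1.9, -10.7, 4.9]
grip_width: -0.0001
t 15.75 P [0.5475 0.0303 0.0699] yawY -0.2098 tilt [-0.006   0.0009 -1.    ] F [ -1.852  -10.7055   4.9379] w -0.00013978794572355315 j1,j6 [0.0583 1.839 ]
az units total 0.001113827588087683
shift units (after turn) [0.9673 1.596  0.0713]
```

```bash
python3 -m handwheel '[{"dx":-0.15,"dy":0,"dz":0,"ax":0,"ay":0,"az":0},{"dx":-0.3,"dy":0,"dz":0,"ax":0,"ay":0,"az":0},{"dx":-0.3,"dy":0,"dz":0,"ax":0,"ay":0,"az":0},{"dx":0,"dy":0,"dz":-0.5,"ax":0,"ay":0,"az":0},{"dx":0,"dy":0,"dz":-0.9,"ax":0,"ay":0,"az":0},{"dx":0,"dy":0,"dz":-1,"ax":0,"ay":0,"az":0},{"dx":0,"dy":0,"dz":-1,"ax":0,"ay":0,"az":0},{"dx":0,"dy":0,"dz":-0.6,"ax":0,"ay":0,"az":0}]'; python3 -m handwheel '[{"dx":0,"dy":0,"dz":0,"ax":0,"ay":0,"az":-0.97},{"dx":-0.5,"dy":0,"dz":0,"ax":0,"ay":0,"az":-0.97},{"dx":-0.5,"dy":0,"dz":0,"ax":0,"ay":0,"az":-0.97},{"dx":-0.5,"dy":0,"dz":0,"ax":0,"ay":0,"az":-0.97},{"dx":0,"dy":0,"dz":0,"ax":0,"ay":0,"az":-0.97},{"dx":0,"dy":0,"dz":0,"ax":0,"ay":0,"az":-0.97},{"dx":0,"dy":0,"dz":0,"ax":0,"ay":0,"az":-0.97},{"dx":0,"dy":0,"dz":0,"ax":0,"ay":0,"az":-0.97},{"dx":0,"dy":0,"dz":0,"ax":0,"ay":0,"az":-0.97},{"dx":0,"dy":0,"dz":0,"ax":0,"ay":0,"az":-0.97}]' 1; python3 -m handwheel '[{"dx":0,"dy":0,"dz":0,"ax":0,"ay":0,"az":-0.97},{"dx":0,"dy":0,"dz":0,"ax":0,"ay":0,"az":-0.97},{"dx":0,"dy":0,"dz":0,"ax":0,"ay":0,"az":-0.97},{"dx":0,"dy":0,"dz":0,"ax":0,"ay":0,"az":-0.97},{"dx":0,"dy":0,"dz":0,"ax":0,"ay":0,"az":-0.97},{"dx":0,"dy":0,"dz":0,"ax":0,"ay":0,"az":-0.97},{"dx":0,"dy":0,"dz":0,"ax":0,"ay":0,"az":-0.97},{"dx":0,"dy":0,"dz":0,"ax":0,"ay":0,"az":-0.97},{"dx":0,"dy":0,"dz":0,"ax":0,"ay":0,"az":-0.97},{"dx":0,"dy":0,"dz":0,"ax":0,"ay":0,"az":-0.97}]' 1;python3 - <<'E'
from h import *
from plan import plan
q=shot('scene','s10.png');p=shot('top','t10.png')
crop(q,'s10c.png',285,180,100,95,6);crop(p,'t10c.png',235,200,100,90,7)
plan(.5085,.0633,.15,2.7)
E
```

```text
clock: 16.55
eef_pos: [0.5451, 0.0148, 0.1725]
tool_rot: [0.777, 0.629, 0.002, 0.001]
ft_force: [0.2, 0.5, -0.5]
grip_width: -0.0
clock: 17.55
eef_pos: [0.5472, -0.0224, 0.1703]
tool_rot: [0.159, 0.987, 0.0, 0.0]
ft_force: [0.1, -0.5, 0.1]
grip_width: 0.0854
clock: 18.55
eef_pos: [0.5472, -0.0224, 0.1703]
tool_rot: [-0.538, 0.843, 0.0, 0.0]
ft_force: [0.8, -0.0, -0.2]
grip_width: 0.0854
t 18.65 P [ 0.5472 -0.0224  0.1701] yawY 2.7001 tilt [-0.0008 -0.0005 -1.    ] F [ 1.2303  0.0234 -0.4474] w 0.08534792520989903 j1,j6 [-0.0412 -1.1705]
az units total 0.0006860285749166195
shift units (after turn) [-2.4366  2.8657  0.8061]
```

View pics/s10c.png

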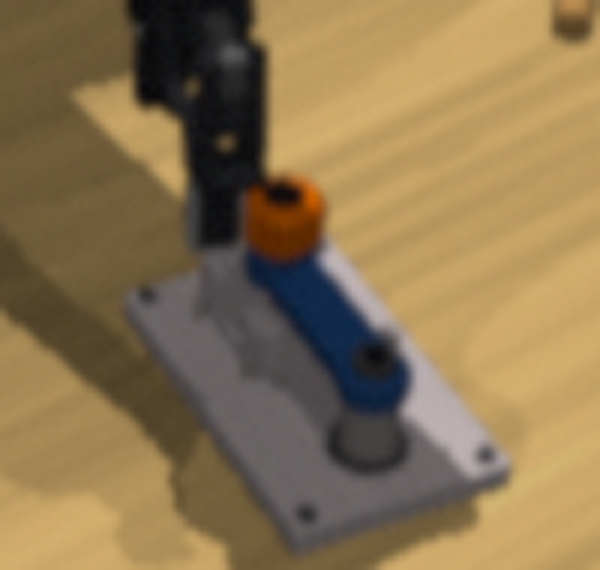

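View pics/t10c.png

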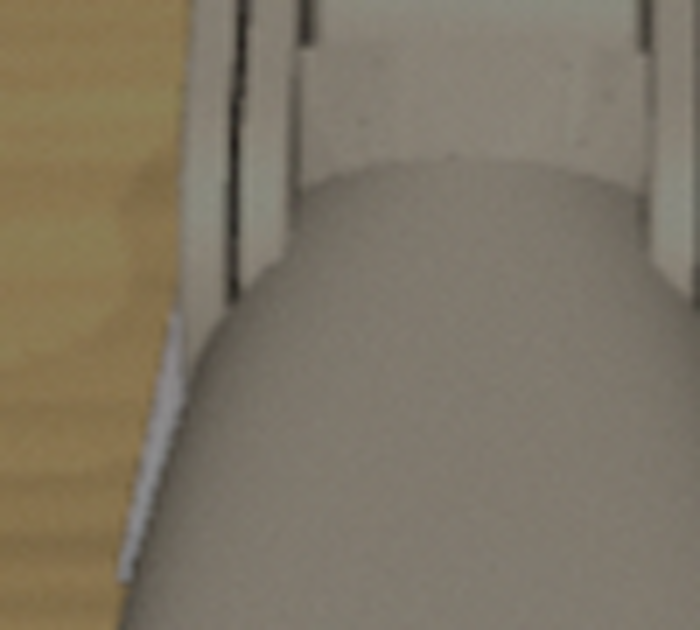

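The scene crop shows the arm home, with the orange knob at (285,215) over the nest and the bar against the stop pin near (388,345).

```bash
python3 - <<'E'
from h import *
q=load('s10.png')
print(ray(q,(np.array([284,192])+.5)/6-.5+[285,180],.09))
print(proj(q,[.5085,.0633,.09]), (np.array([284,192])+.5)/6-.5+[285,180])
E
python3 -m handwheel '[{"dx":-0.4,"dy":0.4,"dz":0,"ax":0,"ay":0,"az":0},{"dx":-0.7,"dy":0.8,"dz":0,"ax":0,"ay":0,"az":0},{"dx":-0.7,"dy":0.9,"dz":0,"ax":0,"ay":0,"az":0},{"dx":-0.5,"dy":0.6,"dz":0.3,"ax":0,"ay":0,"az":0},{"dx":-0.14,"dy":0.17,"dz":0.4,"ax":0,"ay":0,"az":0},{"dx":0,"dy":0,"dz":0,"ax":0,"ay":0,"az":0},{"dx":0,"dy":0,"dz":0,"ax":0,"ay":0,"az":0}]' 1
python3 plan.py .508 .0633 .086 2.7
```

```text
[0.5063 0.065  0.09  ]
[331.9445 212.2483] [331.9167 211.5833]
clock: 19.35
eef_pos: [0.5082, 0.063, 0.1516]
tool_rot: [-0.535, 0.845, -0.0, -0.0]
ft_force: [-0.0, -0.1, 1.0]
grip_width: 0.0853
t 19.35 P [0.5082 0.063  0.1516] yawY 2.6993 tilt [ 0.0005  0.0003 -1.    ] F [-0.0112 -0.079   1.0184] w 0.08526359224365432 j1,j6 [ 0.1235 -1.005 ]
az units total -0.004335951959557605
shift units (after turn) [-0.0071  0.0126  2.6239]
```

```bash
python3 -m handwheel '[{"dx":0,"dy":0.01,"dz":0.4,"ax":0,"ay":0,"az":0},{"dx":0,"dy":0,"dz":0.6,"ax":0,"ay":0,"az":0},{"dx":0,"dy":0,"dz":0.6,"ax":0,"ay":0,"az":0},{"dx":0,"dy":0,"dz":0.5,"ax":0,"ay":0,"az":0},{"dx":0,"dy":0,"dz":0.35,"ax":0,"ay":0,"az":0},{"dx":0,"dy":0,"dz":0.17,"ax":0,"ay":0,"az":0},{"dx":0,"dy":0,"dz":0,"ax":0,"ay":0,"az":0},{"dx":0,"dy":0,"dz":0,"ax":0,"ay":0,"az":0}]' 1
python3 - <<'E'
from h import *
from plan import plan
q=shot('scene','s11.png');crop(q,'s11c.png',285,170,100,100,6)
plan(.508,.0633,.086,2.7)
E
```

```text
clock: 20.15
eef_pos: [0.5085, 0.0632, 0.0867]
tool_rot: [-0.535, 0.845, -0.0, 0.0]
ft_force: [-0.1, -0.2, -0.2]
grip_width: 0.0854
t 20.2 P [0.5087 0.0633 0.0869] yawY 2.6998 tilt [-0.0007 -0.001  -1.    ] F [-0.3979  0.1672  0.2504] w 0.08535328174247464 j1,j6 [ 0.1238 -1.0053]
az units total -0.0011040110903752047
shift units (after turn) [0.011  0.0237 0.0355]
```

View pics/s11c.png

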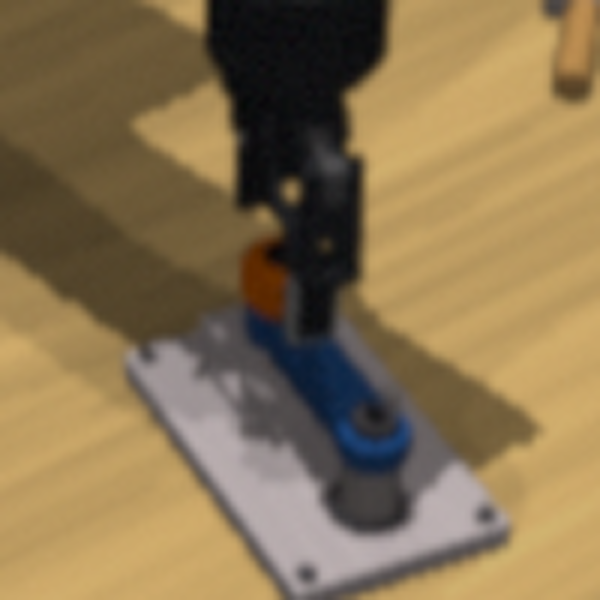

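The jaws straddle the knob, with the front finger at (310,310) above the bar. I'm closing.

```bash
python3 -m handwheel '[{"dx":0,"dy":0,"dz":0,"ax":0,"ay":0,"az":0},{"dx":0,"dy":0,"dz":0,"ax":0,"ay":0,"az":0},{"dx":0,"dy":0,"dz":0,"ax":0,"ay":0,"az":0},{"dx":0,"dy":0,"dz":0,"ax":0,"ay":0,"az":0},{"dx":0,"dy":0,"dz":0,"ax":0,"ay":0,"az":0},{"dx":0,"dy":0,"dz":0,"ax":0,"ay":0,"az":0},{"dx":0,"dy":0,"dz":0,"ax":0,"ay":0,"az":0}]' -1
python3 -c "
from h import *
o,M=pose();print(o['ft_force'],o['ft_torque'],o['joint_pos'])"
```

```text
clock: 20.9
eef_pos: [0.5089, 0.0631, 0.0871]
tool_rot: [-0.535, 0.845, -0.001, 0.001]
ft_force: [0.6, -2.0, 5.8]
grip_width: 0.0319
[ 0.5508 -1.9775  5.7844] [-0.3145 -0.0841  0.0323] [ 0.1238  0.3959 -0.2303  0.9426 -0.0006 -1.0052]
```

```bash
cat > st.py <<'E'
from h import *
o,M=pose();print('F',o['ft_force'].round(2),'Tz',round(o['ft_torque'][2],3),'yawY',round(np.arctan2(M[1,1],M[0,1]),4),'j6',round(o['joint_pos'][5],4),'tau6',round(o['tau'][5],3),'w',round(o['grip_width'],4))
E
python3 -m handwheel '[{"dx":0,"dy":0,"dz":0,"ax":0,"ay":0,"az":0.5},{"dx":0,"dy":0,"dz":0,"ax":0,"ay":0,"az":0.5}]'; python3 st.py
python3 -m handwheel '[{"dx":0,"dy":0,"dz":0,"ax":0,"ay":0,"az":0.5},{"dx":0,"dy":0,"dz":0,"ax":0,"ay":0,"az":0.5}]'; python3 st.py
```

```text
clock: 21.1
eef_pos: [0.509, 0.0632, 0.0871]
tool_rot: [-0.469, 0.883, -0.001, 0.001]
ft_force: [1.5, -1.3, 5.2]
grip_width: 0.0316
F [ 1.46 -1.35  5.24] Tz 0.018 yawY 2.5469 j6 -0.8523 tau6 -0.585 w 0.0316
clock: 21.3
eef_pos: [0.509, 0.0631, 0.087]
tool_rot: [-0.401, 0.916, -0.001, 0.001]
ft_force: [1.9, -1.7, 6.2]
grip_width: 0.0316
F [ 1.89 -1.68  6.25] Tz 0.042 yawY 2.3969 j6 -0.7023 tau6 -0.574 w 0.0316
```

```bash
for i in 1 ; do python3 -m handwheel '[{"dx":0,"dy":0,"dz":0,"ax":0,"ay":0,"az":0.5},{"dx":0,"dy":0,"dz":0,"ax":0,"ay":0,"az":0.5}]' >/dev/null; python3 st.py; done
python3 -m handwheel '[{"dx":0,"dy":0,"dz":0,"ax":0,"ay":0,"az":0.5},{"dx":0,"dy":0,"dz":0,"ax":0,"ay":0,"az":0.5}]' >/dev/null; python3 st.py
python3 -m handwheel '[{"dx":0,"dy":0,"dz":0,"ax":0,"ay":0,"az":0.5},{"dx":0,"dy":0,"dz":0,"ax":0,"ay":0,"az":0.5}]' >/dev/null; python3 st.py
```

```text
F [ 1.58 -2.07  5.62] Tz 0.245 yawY 2.2476 j6 -0.553 tau6 -0.295 w 0.032
F [ 1.46 -2.    5.14] Tz 0.373 yawY 2.0977 j6 -0.403 tau6 -0.305 w 0.0315
F [ 1.63 -2.95  4.78] Tz 0.332 yawY 1.9477 j6 -0.2531 tau6 -0.269 w 0.0319
```

```bash
python3 -m handwheel '[{"dx":0,"dy":0,"dz":0,"ax":0,"ay":0,"az":0.5}]' >/dev/null; python3 st.py
python3 -m handwheel '[{"dx":0,"dy":0,"dz":0,"ax":0,"ay":0,"az":0.5}]' >/dev/null; python3 st.py
python3 -m handwheel '[{"dx":0,"dy":0,"dz":0,"ax":0,"ay":0,"az":0.35}]' >/dev/null; python3 st.py
```

```text
F [ 1.59 -3.48  4.98] Tz 0.397 yawY 1.8727 j6 -0.1781 tau6 -0.249 w 0.0316
F [ 2.36 -2.25  5.94] Tz 0.386 yawY 1.7979 j6 -0.1032 tau6 -0.23 w 0.0321
F [ 1.52 -3.03  5.53] Tz 0.368 yawY 1.7459 j6 -0.0513 tau6 0.046 w 0.0316
```

```bash
python3 -m handwheel '[{"dx":0,"dy":0,"dz":0,"ax":0,"ay":0,"az":0.3}]' >/dev/null; python3 st.py
python3 -m handwheel '[{"dx":0,"dy":0,"dz":0,"ax":0,"ay":0,"az":0.3}]' >/dev/null; python3 st.py
python3 -m handwheel '[{"dx":0,"dy":0,"dz":0,"ax":0,"ay":0,"az":0.3}]' >/dev/null; python3 st.py
```

```text
F [ 1.9  -2.32  5.48] Tz 0.464 yawY 1.7015 j6 -0.0069 tau6 0.066 w 0.0312
F [ 1.57 -2.5   5.89] Tz 0.437 yawY 1.6566 j6 0.038 tau6 0.047 w 0.0317
F [ 1.85 -1.73  4.86] Tz 0.45 yawY 1.6117 j6 0.0829 tau6 0.057 w 0.0317
```

```bash
python3 -m handwheel '[{"dx":0,"dy":0,"dz":0,"ax":0,"ay":0,"az":0.3}]' >/dev/null; python3 st.py
```

```text
F [ 0.81 -2.78  6.05] Tz 0.411 yawY 1.5666 j6 0.1279 tau6 0.067 w 0.0317
```

```bash
python3 -m handwheel '[{"dx":0,"dy":0,"dz":0,"ax":0,"ay":0,"az":0.3}]' >/dev/null; python3 st.py
```

```text
F [ 1.68 -3.18  6.51] Tz 0.392 yawY 1.5216 j6 0.173 tau6 0.076 w 0.032
```

```bash
python3 -m handwheel '[{"dx":0,"dy":0,"dz":0,"ax":0,"ay":0,"az":0.3}]' >/dev/null; python3 st.py
```

```text
F [ 1.67 -1.91  5.33] Tz 0.474 yawY 1.4767 j6 0.2179 tau6 0.078 w 0.0321
```

```bash
python3 -m handwheel '[{"dx":0,"dy":0,"dz":0,"ax":0,"ay":0,"az":0.2}]' >/dev/null; python3 st.py
```

```text
F [ 1.7  -2.21  5.16] Tz 0.232 yawY 1.4466 j6 0.2479 tau6 0.033 w 0.0315
```

```bash
python3 -m handwheel '[{"dx":0,"dy":0,"dz":0,"ax":0,"ay":0,"az":0.2}]' >/dev/null; python3 st.py
```

```text
F [ 0.15 -2.32  6.61] Tz -0.031 yawY 1.416 j6 0.2785 tau6 -0.312 w 0.0313
```

The torque fell from about 0.45 to 0 N m, so that is the first slip. I'll take a few very small rows to confirm that it re-seats.

```bash
python3 -m handwheel '[{"dx":0,"dy":0,"dz":0,"ax":0,"ay":0,"az":0.2}]' >/dev/null; python3 st.py
```

```text
F [ 1.25 -2.86  5.44] Tz 0.067 yawY 1.3859 j6 0.3085 tau6 -0.205 w 0.0319
```

```bash
python3 -m handwheel '[{"dx":0,"dy":0,"dz":0,"ax":0,"ay":0,"az":0.2}]' >/dev/null; python3 st.py
```

```text
F [ 0.59 -2.2   5.33] Tz 0.015 yawY 1.3561 j6 0.3383 tau6 -0.204 w 0.032
```

```bash
python3 -m handwheel '[{"dx":0,"dy":0,"dz":0,"ax":0,"ay":0,"az":0.2}]' >/dev/null; python3 st.py
```

```text
F [ 1.2  -2.06  4.9 ] Tz 0.066 yawY 1.326 j6 0.3684 tau6 -0.205 w 0.0316
```

```bash
python3 -m handwheel '[{"dx":0,"dy":0,"dz":0,"ax":0,"ay":0,"az":0.2}]' >/dev/null; python3 st.py
```

```text
F [ 1.57 -2.89  5.9 ] Tz 0.147 yawY 1.2961 j6 0.3983 tau6 -0.103 w 0.0316
```

```bash
python3 -m handwheel '[{"dx":0,"dy":0,"dz":0,"ax":0,"ay":0,"az":0.2}]' >/dev/null; python3 st.py
```

```text
F [ 0.54 -2.05  5.73] Tz 0.335 yawY 1.2665 j6 0.4279 tau6 0.036 w 0.0317
```

```bash
python3 -m handwheel '[{"dx":0,"dy":0,"dz":0,"ax":0,"ay":0,"az":0.2}]' >/dev/null; python3 st.py
```

```text
F [ 1.55 -3.94  4.34] Tz 0.424 yawY 1.2369 j6 0.4575 tau6 0.169 w 0.0316
```

The torque built back to 0.42 N m, so one full click has passed. I'm stopping here, letting go and lifting.

```bash
python3 -m handwheel '[{"dx":0,"dy":0,"dz":0,"ax":0,"ay":0,"az":0},{"dx":0,"dy":0,"dz":0,"ax":0,"ay":0,"az":0},{"dx":0,"dy":0,"dz":0,"ax":0,"ay":0,"az":0},{"dx":0,"dy":0,"dz":0,"ax":0,"ay":0,"az":0},{"dx":0,"dy":0,"dz":0,"ax":0,"ay":0,"az":0},{"dx":0,"dy":0,"dz":0,"ax":0,"ay":0,"az":0}]' 1; python3 st.py; python3 -m handwheel '[{"dx":0,"dy":0,"dz":-0.3,"ax":0,"ay":0,"az":0},{"dx":0,"dy":0,"dz":-0.7,"ax":0,"ay":0,"az":0},{"dx":0,"dy":0,"dz":-0.9,"ax":0,"ay":0,"az":0},{"dx":0,"dy":0,"dz":-1,"ax":0,"ay":0,"az":0},{"dx":0,"dy":0,"dz":-1,"ax":0,"ay":0,"az":0},{"dx":0,"dy":0,"dz":-0.8,"ax":0,"ay":0,"az":0},{"dx":0,"dy":0,"dz":-0.4,"ax":0,"ay":0,"az":0}]'; python3 plan.py .33 -.2 .21
```

```text
clock: 24.2
eef_pos: [0.5079, 0.0634, 0.0862]
tool_rot: [0.166, 0.986, 0.0, -0.0]
ft_force: [-0.2, -0.4, 0.1]
grip_width: 0.0856
F [-0.23 -0.4   0.1 ] Tz 0.083 yawY 1.2377 j6 0.4572 tau6 -0.001 w 0.0856
clock: 24.9
eef_pos: [0.5091, 0.0635, 0.2165]
tool_rot: [0.166, 0.986, 0.001, 0.002]
ft_force: [0.4, 0.2, 0.2]
grip_width: 0.0851
t 24.9 P [0.5091 0.0635 0.2165] yawY 1.2376 tilt [-0.0036  0.0018 -1.    ] F [0.3822 0.1632 0.1568] w 0.085122526675989 j1,j6 [0.124  0.4572]
shift units (after turn) [  3.3233 -12.3027   0.2255]
```

```bash
python3 -m handwheel '[{"dx":0.1,"dy":-0.4,"dz":0,"ax":0,"ay":0,"az":0},{"dx":0.2,"dy":-0.8,"dz":0,"ax":0,"ay":0,"az":0},{"dx":0.3,"dy":-0.9,"dz":0,"ax":0,"ay":0,"az":0},{"dx":0.3,"dy":-0.9,"dz":0,"ax":0,"ay":0,"az":0},{"dx":0.3,"dy":-0.9,"dz":0,"ax":0,"ay":0,"az":0},{"dx":0.3,"dy":-0.9,"dz":0,"ax":0,"ay":0,"az":0},{"dx":0.3,"dy":-0.9,"dz":0,"ax":0,"ay":0,"az":0},{"dx":0.3,"dy":-0.9,"dz":0,"ax":0,"ay":0,"az":0},{"dx":0.3,"dy":-0.9,"dz":0,"ax":0,"ay":0,"az":0},{"dx":0.3,"dy":-0.9,"dz":0,"ax":0,"ay":0,"az":0},{"dx":0.3,"dy":-0.9,"dz":0,"ax":0,"ay":0,"az":0},{"dx":0.2,"dy":-0.6,"dz":0,"ax":0,"ay":0,"az":0}]'
python3 - <<'E'
from h import *
p=shot('top','t12.png');q=shot('scene','s12.png')
crop(q,'s12c.png',295,200,85,75,9);crop(p,'t12c.png',235,200,100,90,7)
for n,px in (('top',p),('scene',q)):
  for t in ('knob_centre','sink_centre'):
    for r in bot.trace(t,px)[:4]: print(n,t,round(r['confidence'],2),np.round(r['rect'],1))
from plan import plan
print('exp knob',proj(p,[.5085,.0633,.09]))
E
```

```text
clock: 26.1
eef_pos: [0.3491, -0.1451, 0.2125]
tool_rot: [0.167, 0.986, 0.0, -0.001]
ft_force: [-0.9, -0.1, 0.3]
grip_width: 0.0853
top sink_centre 0.88 [383.  262.1  32.3  31.5]
top sink_centre 0.63 [278.5 268.4  23.3  26.7]
top sink_centre 0.6 [438.6 228.9  34.5  24. ]
scene knob_centre 0.89 [339.9 227.6  31.2  37.2]
scene knob_centre 0.22 [328.8 233.2  14.1  21. ]
scene sink_centre 0.74 [249.7 277.9  31.6  21.5]
scene sink_centre 0.64 [127.4 331.1  31.2  30.2]
scene sink_centre 0.56 [218.6 324.9  31.3  31.5]
scene sink_centre 0.51 [328.1 231.2  18.7  21.8]
exp knob [273.721  263.6282]
```

View pics/s12c.png

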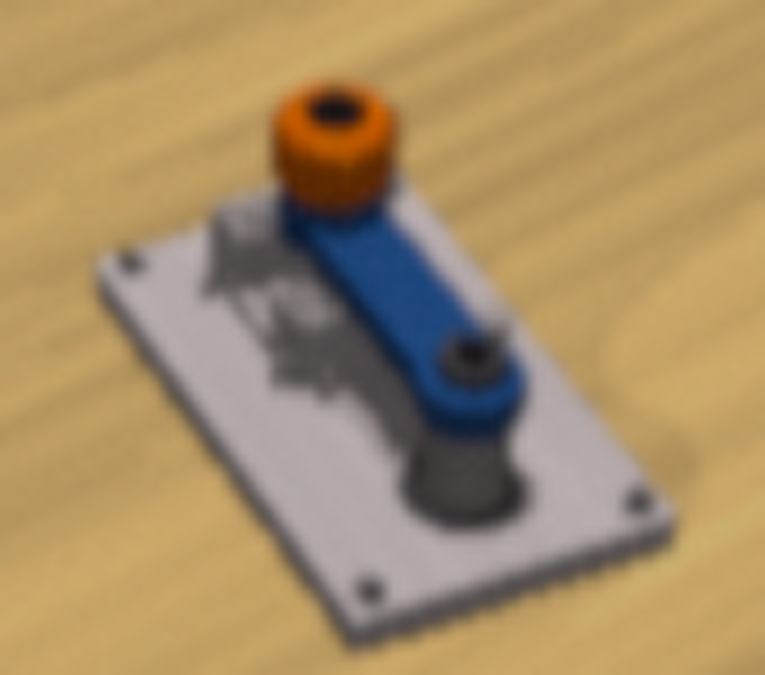

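View pics/t12.png

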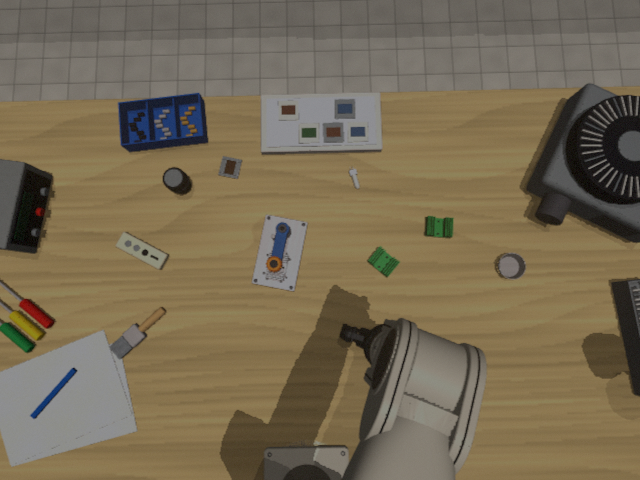

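View pics/t12c.png

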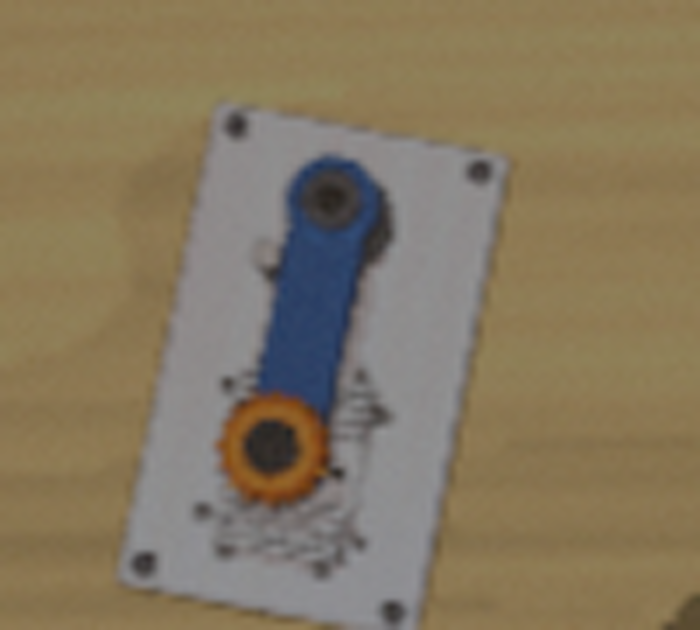

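The top crop shows the sink between the dowels around (280,470), the bar touching the stop pin (268,255) and the knob at (272,447). The bystanders stand as before. I'll do one last angle check and hand in.

Run:
```python
from h import *
p=load('t12.png')
f=lambda c,z: ray(p,(np.array(c)+.5)/7-.5+[235,200],z)
a=f((330,197),.066);b=f((272,446),.09);d=b-a
print(a,b,'swing',np.arctan2(d[1],d[0])-(np.pi-.2102))
print('done',bot.job_done())
```

```text
[0.5927 0.0468 0.066 ] [0.5093 0.0639 0.09  ] swing 0.007302584099419196
the job is handed in; nothing more can be done
done None
```

The job is done and handed in at about 26 s of the 72 s allowed; `job_done()` gives no verdict.

- **Heat sink:** I set the grey aluminium heat sink in the nest and left the two green look-alikes alone. It touched down at the height expected for its base on the plate. The last pictures show it between the dowels, partly hidden by the clamp arm.
- **Clamp arm:** I pushed it home until it stalled against its stop at about 11 N. The final picture gives a swing of 0.007 rad, within measuring error of 0.
- **Knob:** It bit after roughly 0.4 rad of turning. The torque rose to about 0.45 N m, fell to about 0 (the click), then built back to 0.42 N m. I stopped there, after one full click and before a second.
- **Finish:** I let go and moved the arm well clear. The other things on the table look unmoved in the last top view.

Two things were less certain. Torque readings were noisy, by about 0.03 N m. In the last pictures the network missed the knob in the top view and gave one stray heat-sink report in the scene view; I relied on the picture itself there.

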